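Change the foil cassette of a sticker printer with a push-push catch

TASK

Change the foil cassette in the sticker printer: press the empty white-topped one down steadily until its push-push catch lets go and it springs up, lift it out and stand it upright in the wooden tray. Then put the full gold-topped cassette into the bay and press it down until the catch holds it, so that it stays down when you let go. Go by feel and never lean on the printer harder than about 20 N, and do not disturb the thread cone, the cotton ball or the yellow tape roll.

Things in the scene. Friction and masses are not known exactly. Their poses are not given: they have to be found in the camera images.
- printer: Sticker printer, fixed: white casing with a flat dark deck 100 mm high, nothing taller on it. Origin: on the table under the centre of its cassette bay; z up, -x its front with the sticker exit, y along the bay. The casing reaches 64 mm ahead of and 90 mm behind the origin, 105 mm to each side. More than 25 N on it damages it.
- bay_mouth (a point): Centre of the bay's mouth, level with the deck. The bay is an upright well open at the top, 43 mm (x) by 99 mm (y), with a teal 45 degree lead-in 4 mm wide all round. In it a level lift plate on a spring, with a push-push catch, carries the cassette. Printer's axes.
- lift_up (a point): Centre of the lift plate's top when the lift is up, 64.5 mm above the table: a cassette on it then stands 16.5 mm out of the deck. With the catch holding it stays about 21 mm lower (cassette top 4 to 5 mm below the deck: too low to grip). Each full press changes the catch over, held to free or free to held, once the press is let up.
- catch (a point): Where the held lift's top is, 21 mm below lift_up. A press must go 5 to 14 mm deeper than that to change the catch; it differs from printer to printer and cannot be seen. At 2 cm/s the lift resists with 3 N at the top, 6 N at the catch and under 9 N down to a stop (8 to 12 N per mm). Once 11 to 14 N is felt the catch has passed. Shorter or faster (over 3 cm/s) presses may change nothing.
- cassette_spent: The empty foil cassette, held down in the printer's bay at the start: dark block with a white top, 40 mm (x) by 96 mm (y) by 52 mm high, about 120 g, windows with bare white spools on the broad faces. Origin: centre of its underside; z up, y along its length. Fits the bay either way round. Its broad faces are flat: grip it across the 40 mm by the top 14 mm. Press it in the middle of its top.
- cassette_fresh: The full foil cassette, standing on the table at the start: the same dark block, 40 (x) by 96 (y) by 52 mm high, about 120 g, with a gold-yellow top and gold foil in the windows. Origin: centre of its underside; z up, y along its length. Fits the bay either way round, 1.5 mm clear on each side.
- tray: Shallow light wooden tray for empties, fixed: 124 (x) by 152 (y) by 26 mm high, walls and floor 5 mm thick. Origin: centre of its underside; z up. A cassette stands in it at any yaw.
- gold_thread_cone: Bystander, loose: gold thread on a white cone, 62 mm across, 150 mm tall. Origin: centre of its underside. Leave it where it is.
- crochet_ball: Bystander, loose: ball of white crochet cotton, 85 mm across, 79 mm tall. Origin: centre of its underside. Leave it where it is.
- washi_yellow: Bystander, loose: flat roll of yellow paper tape, 41 mm across, 15 mm high. Origin: centre of its underside. Leave it where it is.
Mind the look-alikes: they are no part of the job. What is shaped like the cassette_fresh but purple is not meant.

How it is judged:
On the way:
1. the empty cassette has sprung up in the bay: its underside is more than 58 mm above the printer's foot and still within 6 mm of the bay's centre (z of cassette_spent in the frame of printer between 0.058 and 0.072 m and x of cassette_spent in the frame of printer between -0.006 and 0.006 m and y of cassette_spent in the frame of printer between -0.006 and 0.006 m), for 0.2 s.
At the end, for the whole second after the job is handed in: The gold-topped cassette rests held down in the bay: within 4 mm of its centre, tilted under 0.1 rad, underside 36 to 53 mm above the printer's foot. The white-topped one stands at rest on the tray's floor, its centre inside the walls, tilted under 0.15 rad, underside at most 14 mm up (z of cassette_fresh in the frame of printer between 0.036 and 0.053 m and x of cassette_fresh in the frame of printer between -0.004 and 0.004 m and y of cassette_fresh in the frame of printer between -0.004 and 0.004 m and angle between cassette_fresh's own z axis and vertical below 0.1 rad and linear speed of each of cassette_fresh, cassette_spent below 0.02 m/s and x of cassette_spent in the frame of tray between -0.055 and 0.055 m and y of cassette_spent in the frame of tray between -0.068 and 0.068 m and z of cassette_spent in the frame of tray between -0.002 and 0.014 m and angle between cassette_spent's own z axis and vertical below 0.15 rad); the robot touches nothing.
It fails at once if a cassette, the fingers or the arm press on the printer with more than 25 N (contact force between printer and cassette_spent above 25 N or contact force between printer and cassette_fresh above 25 N or contact force between printer and the fingers above 25 N or contact force between printer and the arm above 25 N).
It fails at once if the cone of gold thread is moved by more than 25 mm (distance of gold_thread_cone from where it was at the start of the episode above 0.025 m).
It fails at once if the ball of crochet cotton is moved by more than 25 mm (distance of crochet_ball from where it was at the start of the episode above 0.025 m).
It fails at once if the yellow tape roll is moved by more than 25 mm (distance of washi_yellow from where it was at the start of the episode above 0.025 m).
It also fails if it takes over 64 s, if anything falls off the work surface, if the arm or the gripper's body presses on something with over 40 N, if the wrist force passes 120 N, or if a joint passes its speed limit or range.

ROBOT

A 6-joint arm with a two-finger parallel gripper is mounted at the origin on a cart in front of the work surface, level with it; the furniture and walls round the work are solid. World frame = base frame: x ahead of the robot, y to its left, z up, the work surface at z = 0. Lengths are in m, angles in rad, forces in N, time in s.
With the tool pointing down it reaches from about 0.275 to 0.975 m from the base axis. Payload 8.4 kg.
Tool frame: the origin (TCP) lies at the very end of the fingers, on their centre line; the grasp point (between the pads) lies arm.tcp_to_grasp behind it (arm.tcp_to_grasp is the distance from the TCP to the grasp point, in m); z points along the fingers, y is the line along which they close (so a half turn about z gives the same grasp; the last joint's range is limited). The gripper opens to 92 mm and grips with 3 to 60 N. Pads are 20 mm wide; open, the fingers measure 128 mm over their backs; the gripper's body (75 mm by 189 mm) begins 69 mm behind the grasp point.
Start: joints at [1.252, 0.353, 1.633, -0, 1.155, -0.002], TCP at [0.195, 0.594, 0.215] pointing down, gripper open.
Joint ranges: [-2.63, 2.63], [-0.92, 2.1], [0.06, 2.66], [-1.3, 4.44], [0, 2.69], [-3.02, 3.02]. Speed limits (rad/s): [2.22, 2.22, 2.79, 3.14, 3.14, 3.14].

INTERFACE

Orientations are given as a 3x3 rotation matrix whose columns are the frame's x, y, z axes.
In Python, from plant import arm gives the robot as it stands.
- The arm moves only by the tool step_arm, never from a script. Its argument "targets" is a list of rows, each a list of 7 numbers: the turn, a rotation vector about the world's x, y, z scaled (see below), then the shift along the world's x, y, z scaled (see below), then the finger opening in mm, from 0 to 91.9. A call has 1 to 20 rows; each row shifts and turns the commanded pose from where the row before left it; what a row does not reach is not made up. The controller multiplies each number of a shift by 0.03 m and each number of a turn by 0.12 rad. A row lasts 1/12 s, in which the tool goes at most 41.7 mm and 7.16 degrees, less where a joint would pass 70% of its speed; a pose out of reach is approached as far as the arm can. A call with a number of a shift or a turn outside -1 to 1 is refused whole. A call with a gripper value outside its range is refused whole. The fingers move at their own pace and stop on an object; the grip force is fixed at half the most. Time passes only in rows, so rows that do not move let the fingers close. It gives the time, the measured TCP pose, the force, the opening and the grip force at its end, in the units of the state.
- arm.observe(): the state, without advancing time (a new reading comes with each control period).
- arm.grab_frame(name): name is "scene" or "top" or "wrist"; returns a dict with "color" (420x560x3 uint8, red, green, blue), "camera_matrix" (3x3 intrinsics, pixels), "extrinsics" (4x4, takes a point from camera to world coordinates). Camera axes: x right, y down, z forward; pixel columns grow to the right and rows downward; lengths in m; the calibration is good to about 2 mm. The wrist camera is an equidistant fisheye: a pixel r from the principal point sees the ray r / f radians off the axis. A picture is of the moment at which its call begins. There is no depth.
- arm.job_done(): hands the job in; it is judged then, once.
The state is a dict: "time": time; "joint_pos": joint angles; "dq": joint speeds; "effort": joint torques, N m; "position": TCP position; "ee_rot": TCP orientation; "wrist_force": force on the tool from outside, world axes, zero at the start; "moment": the same for the moment, N m; "finger_gap": finger opening in m; "grip_force": force on a finger pad.
Only numpy, scipy, OpenCV 4.12 (cv2) and the standard library are available. Lean on these libraries where they do the work, as an engineer would, in place of code of your own. Each camera call takes 0.05 s, during which the arm holds its last target. There are 200 camera calls.

## Working session

There is one attempt and no reset: what is moved stays moved. The work goes in short steps, Python scripts to look and compute and a tool call to move; the robot and the scene stay as the last step left them, time stands still between calls to the robot, and variables do not carry over. Pictures are saved under pics/ and viewed, at most 10 in all, crops included, and the job is handed in when it is done.

Besides the shell and the picture viewer there is one more tool, called after "Emit:" as a command line: name --pt "numbers of a row" for each row, then --argument value for the rest. step_arm: Moves the arm, as the interface text tells. Shifts and turns lie within -1 to 1; 1 stands for 0.03 m of shift or 0.12 rad of turn. Its arguments: {"type":"object","properties":{"targets":{"type":"array","items":{"type":"array","items":{"type":"number"}}}},"required":["targets"]}

```bash
mkdir -p pics
cat > h.py <<'E'
import numpy as np, cv2
from plant import arm
def grab(n,tag):
    f=arm.grab_frame(n); cv2.imwrite(f'pics/{tag}.png',f['color'][:,:,::-1]); np.savez(f'pics/{tag}.npz',**{k:np.array(v) for k,v in f.items()}); return f
def ray(f,u,v,fish=False):
    K=f['camera_matrix'];E=f['extrinsics']
    x=(u-K[0,2])/K[0,0];y=(v-K[1,2])/K[1,1]
    if fish:
        r=np.hypot(x,y); s=np.sin(r)/max(r,1e-9); d=np.array([x*s,y*s,np.cos(r)])
    else: d=np.array([x,y,1.])
    d=E[:3,:3]@d
    return E[:3,3],d/np.linalg.norm(d)
def onz(f,u,v,z,fish=False):
    o,d=ray(f,u,v,fish); return o+d*(z-o[2])/d[2]
def meet(r1,r2):
    (o1,d1),(o2,d2)=r1,r2
    t=np.linalg.lstsq(np.c_[d1,-d2],o2-o1,rcond=None)[0]
    a=o1+t[0]*d1;b=o2+t[1]*d2
    return (a+b)/2,np.linalg.norm(a-b)
def load(t): return dict(np.load(f'pics/{t}.npz'))
E
python3 - <<'E'
from h import *
for n in('scene','top','wrist'): 
    f=grab(n,n+'0')
    print(n,f['extrinsics'].round(3).tolist(),f['camera_matrix'].round(1).tolist())
a=cv2.imread('pics/scene0.png');b=cv2.imread('pics/top0.png')
s=arm.observe();print(s['position'],s['ee_rot'],s['finger_gap'],arm.tcp_to_grasp)
E
```

```text
scene [[-0.544, -0.616, 0.569, 0.018], [-0.839, 0.4, -0.37, 0.277], [0.0, -0.679, -0.734, 0.745], [0.0, 0.0, 0.0, 1.0]] [[379.1, 0.0, 282.3], [0.0, 379.1, 207.8], [0.0, 0.0, 1.0]]
top [[0.025, -0.994, 0.106, 0.408], [-1.0, -0.026, -0.004, -0.062], [0.006, -0.106, -0.994, 1.242], [0.0, 0.0, 0.0, 1.0]] [[516.6, 0.0, 289.2], [0.0, 516.6, 220.7], [0.0, 0.0, 1.0]]
wrist [[0.312, 0.919, 0.243, 0.126], [0.95, -0.301, -0.081, 0.617], [-0.001, 0.256, -0.967, 0.383], [0.0, 0.0, 0.0, 1.0]] [[325.2, 0.0, 277.5], [0.0, 325.2, 206.7], [0.0, 0.0, 1.0]]
[0.19458828 0.59354635 0.21403008] [[-9.50223919e-01  3.11567613e-01 -3.55687346e-04]
 [ 3.11567815e-01  9.50223372e-01 -1.02005471e-03]
 [ 2.01664170e-05 -1.08010112e-03 -9.99999416e-01]] 0.09190332961359665 0.0187
```

View pics/top0.png

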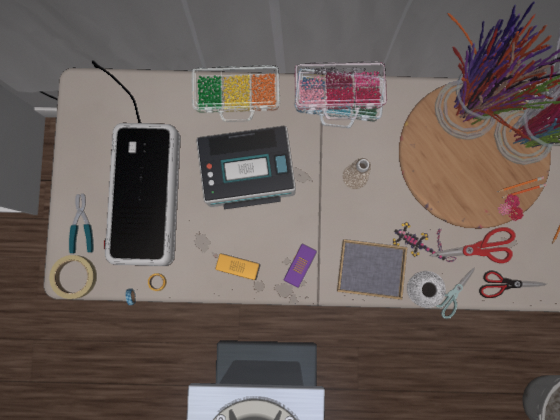

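View pics/scene0.png

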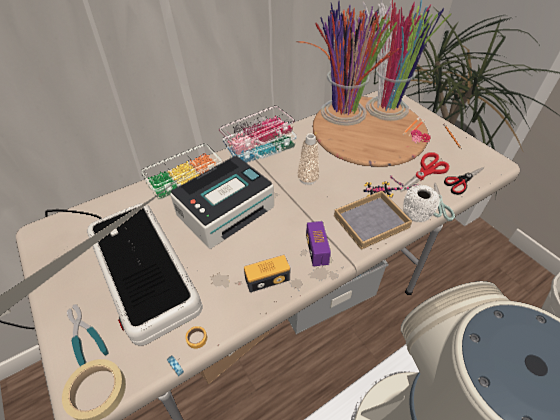

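The top view shows the printer with its bay at (246,168) and its exit slit at (250,203). The tray is at (371,268), the ball at (428,288), the cone at (356,172) and the small yellow tape roll at (157,282).

Things that could be taken for the fresh cassette in the top view:
- the gold-topped block at (238,267), which is my choice
- the purple block at (300,266), a decoy
- the yellow bead box at (237,90) and the tape rolls, which have the wrong shape

The spent cassette is the white top in the teal frame at (246,168). I'll check both choices in one close crop.

```bash
cat > seg.py <<'E'
from h import *
def quad(img,lo,hi,box,minA=80):
    hsv=cv2.cvtColor(img,cv2.COLOR_RGB2HSV); m=cv2.inRange(hsv,lo,hi)
    k=np.zeros_like(m);x0,y0,x1,y1=box;k[y0:y1,x0:x1]=255;m&=k
    m=cv2.morphologyEx(m,cv2.MORPH_CLOSE,np.ones((7,7)))
    c=max(cv2.findContours(m,0,2)[0],key=cv2.contourArea)
    return m,c
E
python3 - <<'E'
from seg import *
T=load('top0');S=load('scene0')
crops=[]
for nm,f,bx in(('top',T,dict(gold=(205,235,275,295),teal=(210,145,280,195),tray=(325,230,415,305))),('scene',S,dict(gold=(235,245,300,300),teal=(195,170,262,220),tray=(325,185,420,250)))):
    for k,(lo,hi) in dict(gold=((15,120,120),(32,255,255)),teal=((80,60,40),(100,255,200))).items():
        m,c=quad(f['color'],lo,hi,bx[k])
        r=cv2.minAreaRect(c);print(nm,k,cv2.contourArea(c),np.round(r[0],1),np.round(r[1],1),round(r[2],1))
        ap=cv2.approxPolyDP(cv2.convexHull(c),3,True)[:,0];print(ap.tolist())
    for k in('gold','teal','tray'):
        x0,y0,x1,y1=bx[k];crops.append(cv2.resize(f['color'][y0:y1,x0:x1],(266,266*(y1-y0)//(x1-x0)),interpolation=cv2.INTER_CUBIC))
def pad(i): o=np.zeros((280,266,3),np.uint8);o[:min(280,i.shape[0])]=i[:280];return o
im=np.vstack([np.hstack([pad(c) for c in crops[:3]]),np.hstack([pad(c) for c in crops[3:]])])
cv2.imwrite('pics/crop0.png',im[:,:,::-1])
E
```

```text
top gold 633.0 [236.8 266.4] [41.  16.8] 14.7
[[219, 255], [258, 264], [254, 279], [216, 269]]
top teal 1241.5 [250.6 167.2] [23.7 59.4] 82.1
[[279, 156], [279, 172], [223, 182], [220, 160], [260, 154]]
scene gold 771.0 [267.8 272.3] [25.5 44.3] 73.6
[[284, 255], [289, 269], [283, 280], [248, 281], [245, 266]]
scene teal 342.5 [229.2 186.4] [17.6 61.1] 59.5
[[258, 175], [215, 205], [200, 197], [234, 174], [252, 170]]
```

View pics/crop0.png

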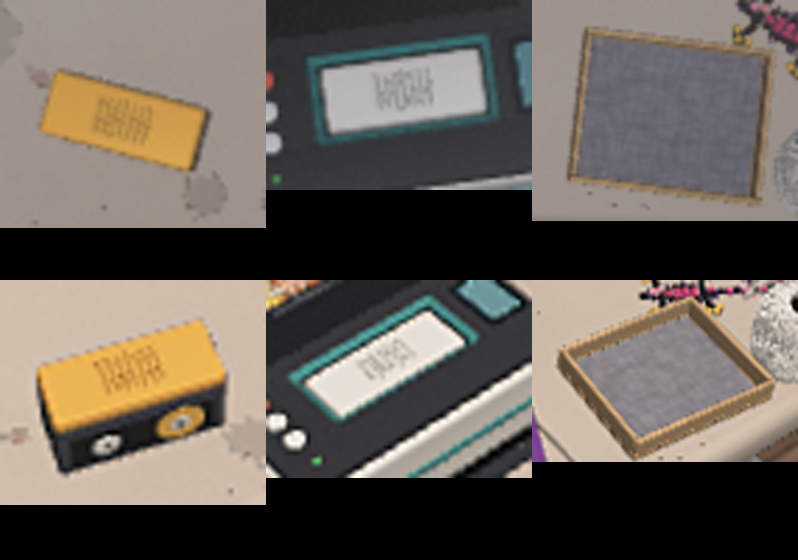

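The crop shows that the left block has a gold top with gold foil in its window, so it is the fresh cassette. The spent one is the white top inside the teal frame, and the tray is empty. Next I'll measure corners from the two views.

```bash
cat >> seg.py <<'E'
def corners(img,lo,hi,box,s=4,close=5):
    x0,y0,x1,y1=box
    c=cv2.resize(img[y0:y1,x0:x1],None,fx=s,fy=s,interpolation=cv2.INTER_CUBIC)
    m=cv2.inRange(cv2.cvtColor(c,cv2.COLOR_RGB2HSV),lo,hi)
    m=cv2.morphologyEx(cv2.morphologyEx(m,2,np.ones((5,5))),3,np.ones((close*s+1,)*2))
    c=cv2.convexHull(max(cv2.findContours(m,0,2)[0],key=cv2.contourArea))
    for e in np.linspace(.01,.12,60):
        a=cv2.approxPolyDP(c,e*cv2.arcLength(c,True),True)[:,0]
        if len(a)<=4: break
    # refine: fit lines to hull-mask contour sides
    d=np.zeros_like(m);cv2.drawContours(d,[c],0,255,1);p=np.argwhere(d)[:,::-1].astype(np.float32)
    L=[]
    for i in range(len(a)):
        A,B=a[i].astype(float),a[(i+1)%len(a)].astype(float);u=(B-A)/np.linalg.norm(B-A)
        t=(p-A)@u/np.linalg.norm(B-A);n=abs((p-A)@np.array([-u[1],u[0]]))
        q=p[(t>.15)&(t<.85)&(n<6)];vx,vy,x,y=cv2.fitLine(q,cv2.DIST_HUBER,0,.01,.01).ravel();L.append(np.cross([x,y,1],[x+vx,y+vy,1]))
    P=[np.cross(L[i-1],L[i]) for i in range(len(L))];P=np.array([q[:2]/q[2] for q in P])
    return (P+.5)/s-.5+[x0,y0]
E
python3 - <<'E'
from seg import *
T=load('top0');S=load('scene0')
W=((0,0,150),(180,60,255));G=((15,120,130),(32,255,255))
W2=((0,0,120),(180,60,255))
for k,bt,bs,lt,ls,zz in(('white',(218,155,274,185),(199,172,254,211),W2,W,.0955),('gold',(205,245,270,288),(240,250,293,285),G,((15,120,170),(32,255,255)),.052)):
    p=corners(T['color'],*lt,bt);q=corners(S['color'],*ls,bs)
    print(k,p.round(1).tolist(),q.round(1).tolist())
    P=np.array([onz(T,*x,zz) for x in p]);Q=np.array([onz(S,*x,zz) for x in q])
    print(' top',P[:,:2].round(4).tolist(),P.mean(0).round(4));print(' scene',Q[:,:2].round(4).tolist(),Q.mean(0).round(4))
    for i,x in enumerate(P):
        j=np.argmin(np.linalg.norm(Q-x,axis=1));X,g=meet(ray(T,*p[i]),ray(S,*q[j]));print('  meet',X.round(4),round(g,4))
tt=[(532+50,28),(774,52),(762,205),(568,178)]
ti=[(325+(x-532)*90/266,230+y*90/266) for x,y in tt]
P=np.array([onz(T,*x,.026) for x in ti]);print('tray',P.round(4).tolist(),P.mean(0))
ts=[(558,352),(690,305),(775,380),(635,440)]
ti2=[(325+(x-532)*95/266,185+(y-280)*95/266) for x,y in ts]
Q=np.array([onz(S,*x,.026) for x in ti2]);print('tray s',Q.round(4).tolist(),Q.mean(0))
for n,u in dict(ball=(428,288),tape=(157,282),cone=(356,172)).items(): print(n,onz(T,*u,.02).round(3))
print(meet(ray(T,*np.mean(ti,0)),ray(S,*np.mean(ti2,0))))
E
```

```text
white [[265.4, 157.1], [267.7, 174.2], [225.9, 180.0], [223.9, 162.8]] [[245.4, 185.4], [213.5, 204.7], [203.6, 195.3], [235.2, 177.0]]
 top [[0.6734, -0.0087], [0.6343, -0.0151], [0.6188, 0.0785], [0.658, 0.0847]] [0.6461 0.0349 0.0955]
 scene [[0.634, -0.0148], [0.6178, 0.08], [0.6588, 0.0864], [0.6747, -0.0081]] [0.6463 0.0359 0.0955]
  meet [ 0.6736 -0.0082  0.0962] 0.0012
  meet [ 0.6344 -0.015   0.0951] 0.0
  meet [0.6193 0.0791 0.0936] 0.0007
  meet [0.6585 0.0856 0.0952] 0.0019Traceback (most recent call last):
  File "<stdin>", line 6, in <module>
  File "seg.py", line 23, in corners
    q=p[(t>.15)&(t<.85)&(n<6)];vx,vy,x,y=cv2.fitLine(q,cv2.DIST_HUBER,0,.01,.01).ravel();L.append(np.cross([x,y,1],[x+vx,y+vy,1]))
                                         ~~~~~~~~~~~^^^^^^^^^^^^^^^^^^^^^^^^^^^^
cv2.error: OpenCV(4.12.0) /io/opencv/modules/imgproc/src/linefit.cpp:50: error: (-215:Assertion failed) count > 0 in function 'fitLine2D_wods'
```

```bash
sed -i 's/n<6/n<12/' seg.py
python3 - <<'E'
from seg import *
T=load('top0');S=load('scene0')
G=((15,120,130),(32,255,255))
p=corners(T['color'],*G,(205,245,270,288));
print(p.round(1).tolist())
P=np.array([onz(T,*x,.052) for x in p]);print(' top',P[:,:2].round(4).tolist(),P.mean(0).round(4))
# scene corners by hand from crop (scale 266/65)
q=np.array([[235+x*65/266,245+(y-280)*65/266] for x,y in[(38,372),(208,320),(226,378),(54,430)]])
Q=np.array([onz(S,*x,.052) for x in q]);print(' scene',Q[:,:2].round(4).tolist(),Q.mean(0).round(4))
for i,x in enumerate(P):
    j=np.argmin(np.linalg.norm(Q-x,axis=1));X,g=meet(ray(T,*p[i]),ray(S,*q[j]));print('  meet',X.round(4),round(g,4))
tt=[(532+50,28),(774,52),(762,205),(568,178)]
ti=[(325+(x-532)*90/266,230+y*90/266) for x,y in tt]
P=np.array([onz(T,*x,.026) for x in ti]);print('tray',P.round(4).tolist(),P.mean(0))
ts=[(558,352),(690,305),(775,380),(635,440)]
ti2=[(325+(x-532)*95/266,185+(y-280)*95/266) for x,y in ts]
Q=np.array([onz(S,*x,.026) for x in ti2]);print('tray s',Q.round(4).tolist(),Q.mean(0))
for n,u in dict(ball=(428,288),tape=(157,282),cone=(356,172)).items(): print(n,onz(T,*u,.02).round(3))
print(meet(ray(T,*np.mean(ti,0)),ray(S,*np.mean(ti2,0))))
E
```

```text
[[219.2, 253.0], [258.9, 263.2], [254.5, 280.0], [214.7, 269.3]]
 top [[0.456, 0.0929], [0.435, 0.0009], [0.3965, 0.0099], [0.4186, 0.1017]] [0.4265 0.0513 0.052 ]
 scene [[0.4519, 0.0933], [0.431, -0.001], [0.3945, 0.0117], [0.4163, 0.1037]] [0.4234 0.0519 0.052 ]
  meet [0.4557 0.0927 0.0469] 0.0019
  meet [ 0.4338 -0.0005  0.0494] 0.004
  meet [0.3965 0.0102 0.0481] 0.0001
  meet [0.4188 0.1024 0.0475] 0.0004
tray [[0.4963, -0.1918, 0.026], [0.4811, -0.3453, 0.026], [0.36, -0.3359, 0.026], [0.3773, -0.1824, 0.026]] [ 0.42866925 -0.263851    0.026     ]
tray s [[0.4942, -0.1916, 0.026], [0.4734, -0.3351, 0.026], [0.3619, -0.3333, 0.026], [0.3787, -0.1835, 0.026]] [ 0.42703548 -0.26087875  0.026     ]
ball [ 0.388 -0.396  0.02 ]
tape [0.386 0.24  0.02 ]
cone [ 0.66  -0.224  0.02 ]
(array([ 0.42883682, -0.26464415,  0.01910968]), np.float64(0.0010347425798399937))
```

Measured, in m and rad:

| Object | Centre (x, y) | Height of top | Yaw |
|---|---|---|---|
| Spent cassette | (0.646, 0.0355) | 0.095 | 0.164 |
| Fresh cassette | (0.426, 0.051) | about 0.05 | -0.228 |
| Tray | (0.428, -0.263) | – | -0.10 |

All three are within reach, and the sizes and heights match the text. For the press I'll close the fingers and line them up along the bay's long side.

Emit:
step_arm --pt "0 0 0.2 0.753 -0.93 -0.108 0" --pt "0 0 0.2 0.753 -0.93 -0.108 0" --pt "0 0 0.2 0.753 -0.93 -0.108 0" --pt "0 0 0.2 0.753 -0.93 -0.108 0" --pt "0 0 0.2 0.753 -0.93 -0.108 0" --pt "0 0 0.2 0.753 -0.93 -0.108 0" --pt "0 0 0.2 0.753 -0.93 -0.108 0" --pt "0 0 0.2 0.753 -0.93 -0.108 0" --pt "0 0 0.2 0.753 -0.93 -0.108 0" --pt "0 0 0.2 0.753 -0.93 -0.108 0" --pt "0 0 0.2 0.753 -0.93 -0.108 0" --pt "0 0 0.2 0.753 -0.93 -0.108 0" --pt "0 0 0.2 0.753 -0.93 -0.108 0" --pt "0 0 0.2 0.753 -0.93 -0.108 0" --pt "0 0 0.2 0.753 -0.93 -0.108 0" --pt "0 0 0.2 0.753 -0.93 -0.108 0" --pt "0 0 0.2 0.753 -0.93 -0.108 0" --pt "0 0 0.2 0.753 -0.93 -0.108 0" --pt "0 0 0.2 0.753 -0.93 -0.108 0" --pt "0 0 0.2 0.753 -0.93 -0.108 0"

```text
time: 1.82
position: [0.6472, 0.0342, 0.1493]
ee_rot: [[-0.987, -0.163, -0.0], [-0.163, 0.987, 0.0], [0.0, 0.0, -1.0]]
wrist_force: [-0.1, 0.1, 0.1]
finger_gap: 0.0002
grip_force: 0.0
```

Run:
```python
from h import *
f=grab('wrist','w1');print(arm.observe()['position'],f['extrinsics'].round(3).tolist())
```

```text
[0.65092978 0.02961915 0.14895282] [[-0.163, 0.954, 0.252, 0.576], [0.987, 0.158, 0.042, 0.023], [0.0, 0.256, -0.967, 0.318], [0.0, 0.0, 0.0, 1.0]]
```

View pics/w1.png

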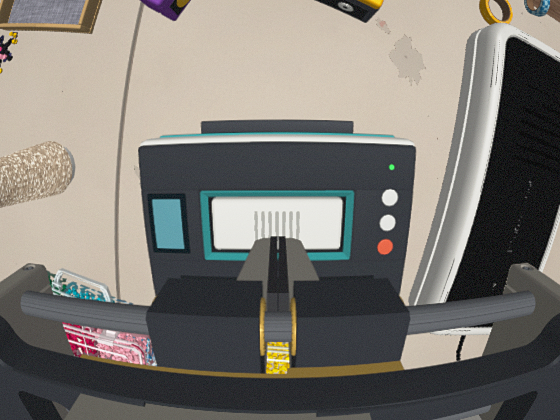

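The wrist view shows the white top at about (211-345, 195-250) inside the teal frame (201-354, 190-260). The closed fingertips are over it near (278,240). The arm was still settling, so I'll hold and measure again.

Emit:
step_arm --pt "0 0 0 0 0 0 0" --pt "0 0 0 0 0 0 0"

```text
time: 2.03
position: [0.6461, 0.0355, 0.1491]
ee_rot: [[-0.987, -0.161, -0.001], [-0.161, 0.987, 0.0], [0.001, 0.0, -1.0]]
wrist_force: [-0.8, 0.0, -0.1]
finger_gap: 0.0003
grip_force: 0.0
```

Run:
```python
from seg import *
f=grab('wrist','w2');p0=arm.observe()['position'];print(p0)
c=f['color'];hsv=cv2.cvtColor(c,cv2.COLOR_RGB2HSV)
m=cv2.inRange(hsv,(80,80,60),(100,255,220));m[:,:195]=0;m[:,360:]=0;m[:180]=0;m[265:]=0
n,l,s,_=cv2.connectedComponentsWithStats(m);k=1+np.argmax(s[1:,4]);print(s[k])
h=cv2.convexHull(np.argwhere(l==k)[:,::-1].astype(np.int32))[:,0]
P=np.array([onz(f,*x,.1,True)[:2] for x in h]).astype(np.float32);r=cv2.minAreaRect(P);print('teal outer',r,cv2.boxPoints(r).round(4).tolist())
w=cv2.inRange(hsv,(0,0,150),(180,50,255));w[:,:205]=0;w[:,350:]=0;w[:192]=0;w[256:]=0
n,l,s,_=cv2.connectedComponentsWithStats(w);k=1+np.argmax(s[1:,4]);print(s[k])
h=cv2.convexHull(np.argwhere(l==k)[:,::-1].astype(np.int32))[:,0]
P=np.array([onz(f,*x,.0955,True)[:2] for x in h]).astype(np.float32);r=cv2.minAreaRect(P);print('white',r)
```

```text
[0.64572591 0.03619893 0.14935672]
[ 197  191  156   72 2683]
teal outer ((0.6477251648902893, 0.03402092307806015), (0.053402628749608994, 0.10877621918916702), 9.420517921447754) [[0.612500011920929, 0.08330000191926956], [0.630299985408783, -0.024000000208616257], [0.6830000281333923, -0.015300000086426735], [0.6651999950408936, 0.09200000017881393]]
[ 210  198  130   53 6038]
white ((0.6467457413673401, 0.033840328454971313), (0.039683397859334946, 0.09370113164186478), 9.774914741516113)
```

Emit:
step_arm --pt "0 0 0 0.025 -0.02 -0.2 0" --pt "0 0 0 0 0 -0.25 0" --pt "0 0 0 0 0 -0.25 0" --pt "0 0 0 0 0 -0.25 0" --pt "0 0 0 0 0 -0.25 0" --pt "0 0 0 0 0 -0.2 0" --pt "0 0 0 0 0 -0.15 0" --pt "0 0 0 0 0 -0.05 0" --pt "0 0 0 0 0 -0.05 0" --pt "0 0 0 0 0 -0.04 0" --pt "0 0 0 0 0 -0.04 0"

```text
time: 3.0
position: [0.6475, 0.0353, 0.0981]
ee_rot: [[-0.987, -0.162, 0.001], [-0.162, 0.987, 0.0], [-0.001, -0.0, -1.0]]
wrist_force: [-0.0, 0.0, 0.2]
finger_gap: 0.0005
grip_force: 0.0
```

Emit:
step_arm --pt "0 0 0 0 0 -0.04 0" --pt "0 0 0 0 0 -0.04 0" --pt "0 0 0 0 0 -0.04 0" --pt "0 0 0 0 0 -0.04 0" --pt "0 0 0 0 0 -0.04 0"

```text
time: 3.42
position: [0.6475, 0.0353, 0.0926]
ee_rot: [[-0.987, -0.162, 0.001], [-0.162, 0.987, 0.0], [-0.001, -0.0, -1.0]]
wrist_force: [-1.2, -0.0, 6.1]
finger_gap: 0.0002
grip_force: 3.1
```

Emit:
step_arm --pt "0 0 0 0 0 -0.04 0" --pt "0 0 0 0 0 -0.04 0"

```text
time: 3.58
position: [0.6476, 0.0353, 0.0903]
ee_rot: [[-0.987, -0.162, 0.001], [-0.162, 0.987, -0.0], [-0.001, -0.0, -1.0]]
wrist_force: [-2.1, -0.7, 6.6]
finger_gap: 0.0002
grip_force: 3.2
```

Emit:
step_arm --pt "0 0 0 0 0 -0.03 0"

```text
time: 3.67
position: [0.6475, 0.0353, 0.0893]
ee_rot: [[-0.987, -0.162, 0.001], [-0.162, 0.987, 0.0], [-0.001, -0.0, -1.0]]
wrist_force: [-1.7, -0.2, 6.4]
finger_gap: 0.0006
grip_force: 3.3
```

Emit:
step_arm --pt "0 0 0 0 0 -0.03 0"

```text
time: 3.75
position: [0.6475, 0.0353, 0.0885]
ee_rot: [[-0.987, -0.162, 0.001], [-0.162, 0.987, -0.0], [-0.001, -0.0, -1.0]]
wrist_force: [-2.3, 0.7, 7.2]
finger_gap: 0.0003
grip_force: 3.3
```

Emit:
step_arm --pt "0 0 0 0 0 -0.03 0"

```text
time: 3.83
position: [0.6476, 0.0353, 0.0876]
ee_rot: [[-0.987, -0.162, 0.001], [-0.162, 0.987, -0.0], [-0.001, -0.0, -1.0]]
wrist_force: [-2.3, -1.0, 7.4]
finger_gap: 0.0006
grip_force: 3.4
```

Emit:
step_arm --pt "0 0 0 0 0 -0.03 0"

```text
time: 3.92
position: [0.6476, 0.0353, 0.0869]
ee_rot: [[-0.987, -0.163, 0.001], [-0.163, 0.987, 0.0], [-0.001, -0.0, -1.0]]
wrist_force: [-2.2, 0.2, 11.5]
finger_gap: 0.0006
grip_force: 6.1
```

Emit:
step_arm --pt "0 0 0 0 0 0 0"

```text
time: 4.0
position: [0.6476, 0.0353, 0.087]
ee_rot: [[-0.987, -0.162, 0.001], [-0.162, 0.987, -0.0], [-0.001, -0.0, -1.0]]
wrist_force: [-2.4, -0.9, 10.3]
finger_gap: 0.0006
grip_force: 5.0
```

Emit:
step_arm --pt "0 0 0 0 0 -0.02 0"

```text
time: 4.08
position: [0.6477, 0.0353, 0.0867]
ee_rot: [[-0.987, -0.162, 0.001], [-0.162, 0.987, 0.0], [-0.001, -0.0, -1.0]]
wrist_force: [-4.3, 0.1, 14.2]
finger_gap: 0.0008
grip_force: 6.9
```

The press reads 14 N, so the catch has passed. I'll let up smoothly.

Emit:
step_arm --pt "0 0 0 0 0 0.08 0" --pt "0 0 0 0 0 0.1 0" --pt "0 0 0 0 0 0.12 0" --pt "0 0 0 0 0 0.12 0" --pt "0 0 0 0 0 0.12 0" --pt "0 0 0 0 0 0.12 0" --pt "0 0 0 0 0 0.12 0" --pt "0 0 0 0 0 0.12 0" --pt "0 0 0 0 0 0.12 0" --pt "0 0 0 0 0 0.2 0" --pt "0 0 0 0 0 0.4 0" --pt "0 0 0 0 0 0.5 0" --pt "0 0 0 0 0 0.4 0"

```text
time: 5.17
position: [0.6473, 0.0353, 0.1623]
ee_rot: [[-0.987, -0.162, 0.0], [-0.162, 0.987, 0.0], [-0.0, 0.0, -1.0]]
wrist_force: [0.2, 0.0, -1.0]
finger_gap: 0.0006
grip_force: 0.0
```

Run:
```python
from h import *
f=grab('wrist','w3');g=grab('scene','s3');print(arm.observe()['position'])
a=cv2.resize(f['color'][150:300,130:430],(600,300));b=cv2.resize(g['color'][150:250,160:360],(600,300))
cv2.imwrite('pics/c3.png',np.vstack([a,b])[:,:,::-1])
```

```text
[0.64875179 0.03543242 0.16367765]
```

View pics/c3.png

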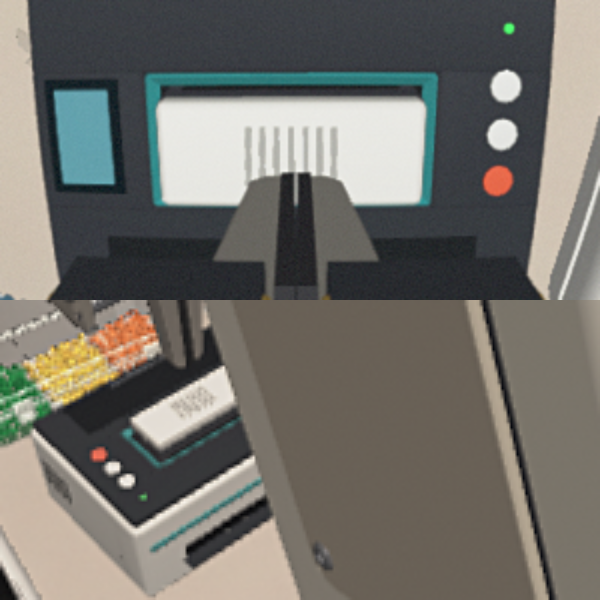

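In both views the white-topped cassette has risen clear of the deck, still centred in the bay. Next I'll turn to grip across its 40 mm and open the fingers.

Emit:
step_arm --pt "0 0 -0.935 0 0 0 64" --pt "0 0 -0.935 0 0 0 64" --pt "0 0 -0.935 0 0 0 64" --pt "0 0 -0.935 0 0 0 64" --pt "0 0 -0.935 0 0 0 64" --pt "0 0 -0.935 0 0 0 64" --pt "0 0 -0.935 0 0 0 64" --pt "0 0 -0.935 0 0 0 64" --pt "0 0 -0.935 0 0 0 64" --pt "0 0 -0.935 0 0 0 64" --pt "0 0 -0.935 0 0 0 64" --pt "0 0 -0.935 0 0 0 64" --pt "0 0 -0.935 0 0 0 64" --pt "0 0 -0.935 0 0 0 64" --pt "0 0 0 0 0 0 64" --pt "0 0 0 0 0 0 64" --pt "0 0 0 0 0 0 64"

```text
time: 6.68
position: [0.6471, 0.0353, 0.1606]
ee_rot: [[-0.166, 0.986, -0.0], [0.986, 0.166, -0.0], [0.0, -0.0, -1.0]]
wrist_force: [0.3, 0.3, -1.2]
finger_gap: 0.0639
grip_force: 0.0
```

Emit:
step_arm --pt "0 0 0 0 0 -0.3 64" --pt "0 0 0 0 0 -0.3 64" --pt "0 0 0 0 0 -0.3 64" --pt "0 0 0 0 0 -0.3 64" --pt "0 0 0 0 0 -0.25 64" --pt "0 0 0 0 0 -0.2 64" --pt "0 0 0 0 0 -0.12 64" --pt "0 0 0 0 0 -0.07 64" --pt "0 0 0 0 0 -0.04 64" --pt "0 0 0 0 0 0 64"

```text
time: 7.52
position: [0.6474, 0.0353, 0.1045]
ee_rot: [[-0.163, 0.987, 0.0], [0.987, 0.163, -0.0], [-0.0, 0.0, -1.0]]
wrist_force: [0.0, 0.2, 0.2]
finger_gap: 0.064
grip_force: 0.0
```

Emit:
step_arm --pt "0 0 0 0 0 0 50" --pt "0 0 0 0 0 0 46" --pt "0 0 0 0 0 0 43" --pt "0 0 0 0 0 0 41" --pt "0 0 0 0 0 0 40" --pt "0 0 0 0 0 0 38" --pt "0 0 0 0 0 0 36"

```text
time: 8.1
position: [0.6475, 0.0353, 0.1047]
ee_rot: [[-0.162, 0.987, 0.001], [0.987, 0.162, 0.0], [-0.0, 0.001, -1.0]]
wrist_force: [0.3, -0.1, 1.8]
finger_gap: 0.0394
grip_force: 30.0
```

Emit:
step_arm --pt "0 0 0 0 0 0.1 34" --pt "0 0 0 0 0 0.25 34" --pt "0 0 0 0 0 0.35 34" --pt "0 0 0 0 0 0.45 34" --pt "0 0 0 0 0 0.45 34" --pt "0 0 0 0 0 0.4 34" --pt "0 0 -0.183 -0.61 -0.806 0 34" --pt "0 0 -0.183 -0.61 -0.806 0 34" --pt "0 0 -0.183 -0.61 -0.806 0 34" --pt "0 0 -0.183 -0.61 -0.806 0 34" --pt "0 0 -0.183 -0.61 -0.806 0 34" --pt "0 0 -0.183 -0.61 -0.806 0 34" --pt "0 0 -0.183 -0.61 -0.806 0 34" --pt "0 0 -0.183 -0.61 -0.806 0 34" --pt "0 0 -0.183 -0.61 -0.806 0 34" --pt "0 0 -0.183 -0.61 -0.806 0 34" --pt "0 0 -0.183 -0.61 -0.806 0 34" --pt "0 0 -0.183 -0.61 -0.806 0 34" --pt "0 0 0 0 0 0 34" --pt "0 0 0 0 0 0 34"

```text
time: 9.77
position: [0.4271, -0.256, 0.1656]
ee_rot: [[0.103, 0.995, 0.001], [0.995, -0.103, -0.001], [-0.0, 0.001, -1.0]]
wrist_force: [1.0, -0.4, -0.7]
finger_gap: 0.0399
grip_force: 30.0
```

Run:
```python
from h import *
f=grab('wrist','w4');s=arm.observe();print(s['position'],s['wrist_force'],s['finger_gap'])
```

```text
[ 0.42780764 -0.25531312  0.16548055] [-0.13865548  1.19881945 -0.70184608] 0.03993379092802016
```

View pics/w4.png

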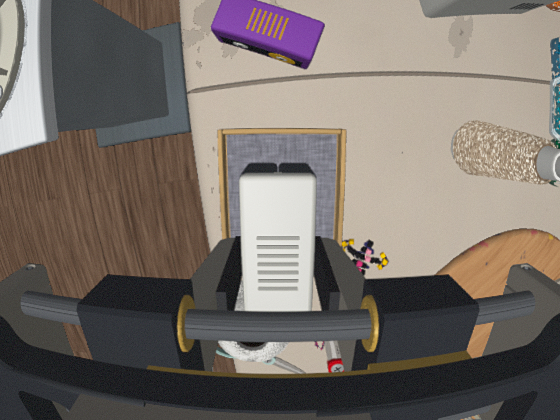

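The cassette hangs level and centred over the tray, with the tray rim at x 218-346. Lowering it now.

Emit:
step_arm --pt "0 0 0 0 0 -0.3 34" --pt "0 0 0 0 0 -0.5 34" --pt "0 0 0 0 0 -0.5 34" --pt "0 0 0 0 0 -0.5 34" --pt "0 0 0 0 0 -0.5 34" --pt "0 0 0 0 0 -0.5 34" --pt "0 0 0 0 0 -0.4 34" --pt "0 0 0 0 0 -0.3 34" --pt "0 0 0 0 0 -0.2 34" --pt "0 0 0 0 0 -0.12 34" --pt "0 0 0 0 0 -0.08 34" --pt "0 0 0 0 0 -0.04 34" --pt "0 0 0 0 0 -0.03 34"

```text
time: 10.9
position: [0.428, -0.255, 0.0456]
ee_rot: [[0.1, 0.995, 0.001], [0.995, -0.1, -0.0], [-0.0, 0.001, -1.0]]
wrist_force: [-0.4, -0.7, -1.0]
finger_gap: 0.0398
grip_force: 30.0
```

Emit:
step_arm --pt "0 0 0 0 0 -0.02 34" --pt "0 0 0 0 0 -0.02 34"

```text
time: 11.07
position: [0.428, -0.2551, 0.0451]
ee_rot: [[0.1, 0.995, 0.001], [0.995, -0.1, -0.0], [-0.0, 0.001, -1.0]]
wrist_force: [-4.3, 3.2, 18.1]
finger_gap: 0.0401
grip_force: 30.0
```

Emit:
step_arm --pt "0 0 0 0 0 0 50" --pt "0 0 0 0 0 0 66" --pt "0 0 0 0 0 0 66" --pt "0 0 0 0 0 0.3 66" --pt "0 0 0 0 0 0.7 66" --pt "0 0 0 0 0 0.9 66" --pt "0 0 0 0 0 0.9 66" --pt "0 0 -0.09 0 0.85 0.5 66" --pt "0 0 -0.09 0 0.85 0 66" --pt "0 0 -0.09 0 0.85 0 66" --pt "0 0 -0.09 0 0.85 0 66" --pt "0 0 -0.09 0 0.85 0 66" --pt "0 0 -0.09 0 0.85 0 66" --pt "0 0 -0.09 0 0.85 0 66" --pt "0 0 -0.09 0 0.85 0 66" --pt "0 0 -0.09 0 0.85 0 66" --pt "0 0 -0.09 0 0.85 0 66" --pt "0 0 -0.09 0 0.85 0 66" --pt "0 0 -0.09 0 0.85 0 66" --pt "0 0 0 0 0 0 66"

```text
time: 12.73
position: [0.4278, 0.0542, 0.1439]
ee_rot: [[0.227, 0.974, 0.001], [0.974, -0.227, 0.001], [0.001, 0.001, -1.0]]
wrist_force: [-0.0, -1.1, -0.2]
finger_gap: 0.0658
grip_force: 0.0
```

Emit:
step_arm --pt "0 0 0 0 0 0 66" --pt "0 0 0 0 0 0 66"

```text
time: 12.9
position: [0.4277, 0.0509, 0.1435]
ee_rot: [[0.227, 0.974, 0.0], [0.974, -0.227, -0.0], [-0.0, 0.0, -1.0]]
wrist_force: [0.3, 0.0, -0.6]
finger_gap: 0.0659
grip_force: 0.0
```

Run:
```python
from seg import *
f=grab('wrist','w5');s=arm.observe();print(s['position'],s['ee_rot'].round(3).tolist(),s['finger_gap'])
m=cv2.inRange(cv2.cvtColor(f['color'],cv2.COLOR_RGB2HSV),(15,120,130),(32,255,255))
m[300:]=0
n,l,st,_=cv2.connectedComponentsWithStats(m);k=1+np.argmax(st[1:,4]);print(st[k])
h=cv2.convexHull(np.argwhere(l==k)[:,::-1].astype(np.int32))[:,0]
P=np.array([onz(f,*x,.052,True)[:2] for x in h]).astype(np.float32);print(cv2.minAreaRect(P))
```

```text
[0.42764054 0.05050707 0.14342768] [[0.228, 0.974, 0.0], [0.974, -0.228, -0.0], [-0.0, 0.0, -1.0]] 0.06641093968363063
[ 255  152   48  109 4981]
((0.42857640981674194, 0.05244685336947441), (0.09367338567972183, 0.038446176797151566), 76.54923248291016)
```

View pics/w5.png

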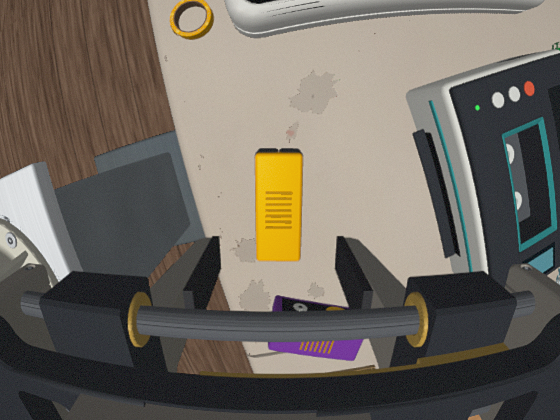

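The wrist view shows the gold top at (255-303, 152-261), centred between the open fingers. The measured centre is (0.428, 0.052), which agrees with the top view. Descending.

Emit:
step_arm --pt "0 0 -0.04 0 0.035 -0.4 66" --pt "0 0 0 0 0 -0.6 66" --pt "0 0 0 0 0 -0.6 66" --pt "0 0 0 0 0 -0.6 66" --pt "0 0 0 0 0 -0.5 66" --pt "0 0 0 0 0 -0.35 66" --pt "0 0 0 0 0 -0.2 66" --pt "0 0 0 0 0 -0.12 66" --pt "0 0 0 0 0 -0.06 66" --pt "0 0 0 0 0 0 66" --pt "0 0 0 0 0 0 50" --pt "0 0 0 0 0 0 44" --pt "0 0 0 0 0 0 40" --pt "0 0 0 0 0 0 37" --pt "0 0 0 0 0 0 34"

```text
time: 14.2
position: [0.428, 0.0523, 0.0406]
ee_rot: [[0.232, 0.973, 0.001], [0.973, -0.232, 0.0], [0.0, 0.001, -1.0]]
wrist_force: [0.0, -0.1, 3.2]
finger_gap: 0.0396
grip_force: 30.0
```

Emit:
step_arm --pt "0 0 0 0 0 0.3 34" --pt "0 0 0 0 0 0.7 34" --pt "0 0 0 0 0 0.8 34" --pt "0 0 0 0 0 0.8 34" --pt "0 0 0 0 0 0.8 34" --pt "0 0 0 0 0 0.75 34" --pt "0 0 0.332 0.73 -0.058 0 34" --pt "0 0 0.332 0.73 -0.058 0 34" --pt "0 0 0.332 0.73 -0.058 0 34" --pt "0 0 0.332 0.73 -0.058 0 34" --pt "0 0 0.332 0.73 -0.058 0 34" --pt "0 0 0.332 0.73 -0.058 0 34" --pt "0 0 0.332 0.73 -0.058 0 34" --pt "0 0 0.332 0.73 -0.058 0 34" --pt "0 0 0.332 0.73 -0.058 0 34" --pt "0 0 0.332 0.73 -0.058 0 34" --pt "0 0 0 0 0 0 34" --pt "0 0 0 0 0 0 34" --pt "0 0 0 0 0 0 34"

```text
time: 15.78
position: [0.6455, 0.0348, 0.1647]
ee_rot: [[-0.162, 0.987, -0.002], [0.987, 0.162, -0.0], [0.0, -0.002, -1.0]]
wrist_force: [-0.2, 0.2, -1.5]
finger_gap: 0.0397
grip_force: 30.0
```

Run:
```python
from seg import *
f=grab('wrist','w6');s=arm.observe();p=s['position'];print(p,s['ee_rot'].round(4).tolist(),s['finger_gap'],s['wrist_force'])
hsv=cv2.cvtColor(f['color'],cv2.COLOR_RGB2HSV)
m=cv2.inRange(hsv,(15,120,130),(32,255,255));m[300:]=0
n,l,st,_=cv2.connectedComponentsWithStats(m);k=1+np.argmax(st[1:,4]);print(st[k])
h=cv2.convexHull(np.argwhere(l==k)[:,::-1].astype(np.int32))[:,0]
z=p[2]-.0406+.052
P=np.array([onz(f,*x,z,True)[:2] for x in h]).astype(np.float32);print('gold',cv2.minAreaRect(P))
print('TCP at mid', [onz(f,*x,z,True).round(4).tolist() for x in [h[h[:,1].argmin()],h[h[:,1].argmax()]]])
g=grab('scene','s6');t=grab('top','t6')
```

```text
[0.64540774 0.0348452  0.16474866] [[-0.1624, 0.9867, -0.0014], [0.9867, 0.1624, -0.0], [0.0002, -0.0013, -1.0]] 0.03970782977947401 [ 0.17525855  0.17928361 -1.57457048]
[ 239  173   78  127 9280]
gold ((0.6436395049095154, 0.04703826829791069), (0.03840898349881172, 0.07056648284196854), 9.295637130737305)
TCP at mid [[0.6363, 0.0816, 0.1761], [0.668, 0.0153, 0.1761]]
```

View pics/w6.png

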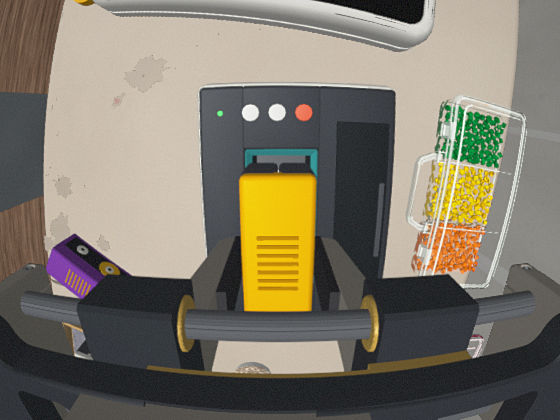

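The wrist view shows the gold cassette level in the fingers, with its far edge at row 173. Behind it is the teal mouth, with its far edge near row 149 and columns 246-318. I'll compare the two edges from this same view.

Run:
```python
from seg import *
f=load('w6');hsv=cv2.cvtColor(f['color'],cv2.COLOR_RGB2HSV)
yaw=.164;R=np.array([[np.cos(yaw),np.sin(yaw)],[-np.sin(yaw),np.cos(yaw)]]);C=np.array([.6454,.0348])
m=cv2.inRange(hsv,(80,80,60),(100,255,220));m[:140]=0;m[180:]=0;m[:,:235]=0;m[:,330:]=0
p=np.argwhere(m)[:,::-1];Q=np.array([R@(onz(f,*x,.1,True)[:2]-C) for x in p])
print('teal n',len(p),'x range',np.percentile(Q[:,0],[1,99]),'y max',np.percentile(Q[:,1],[95,99]))
print('  => centre off x',np.percentile(Q[:,0],[1,99]).mean(),'y',np.percentile(Q[:,1],99)-.0535)
m=cv2.inRange(hsv,(15,120,130),(32,255,255));m[:165]=0;m[235:]=0;m[:,:230]=0;m[:,330:]=0
p=np.argwhere(m)[:,::-1];Q=np.array([R@(onz(f,*x,.1761,True)[:2]-C) for x in p])
print('gold x',np.percentile(Q[:,0],[1,99]),'ymax',np.percentile(Q[:,1],99.5),'=> centre off y',np.percentile(Q[:,1],99.8)-.048)
# top view: gold top now, and teal
for n in('t6','s6'):
    g=load(n);h2=cv2.cvtColor(g['color'],cv2.COLOR_RGB2HSV);m=cv2.inRange(h2,(15,120,130),(32,255,255))
    cnt,l,st,ce=cv2.connectedComponentsWithStats(m)
    for i in np.argsort(-st[1:,4])[:4]+1: print(n,st[i],ce[i].round(1),R@(onz(g,*ce[i],.176)[:2]-C))
```

```text
teal n 700 x range [-0.02322474  0.02904991] y max [0.05324758 0.0533398 ]
  => centre off x 0.002912586011524545 y -0.00016020439720773605
gold x [-0.01851115  0.01896648] ymax 0.04717079468689012 => centre off y -0.0007951650066219465
t6 [222 166   2   8  15] [222.5 169.3] [-0.0117903   0.04440349]
t6 [405 223   5   5   9] [407.  224.7] [-0.18038887 -0.32020831]
t6 [406 122   2   4   6] [406.5 123.5] [ 0.03260668 -0.35418955]
t6 [421 233   3   2   5] [422.2 233.6] [-0.20311615 -0.3484497 ]
s6 [200 160  23  21 282] [212.7 171. ] [-0.0028867   0.02613625]
s6 [168 161  27  20 218] [181.6 170.4] [0.04617795 0.07658176]
s6 [186 326  21  23 168] [196.4 338.5] [-0.30513244  0.27082049]
s6 [179 174  21  11  57] [188.5 178.9] [0.0116838  0.08060217]
```

Emit:
step_arm --pt "0 0 0 0.063 0.027 -0.15 34" --pt "0 0 0 0 0 -0.2 34" --pt "0 0 0 0 0 -0.2 34" --pt "0 0 0 0 0 -0.1 34" --pt "0 0 0 0 0 -0.03 34" --pt "0 0 0 0 0 0 34" --pt "0 0 0 0 0 -0.03 34" --pt "0 0 0 0 0 -0.03 34"

```text
time: 16.6
position: [0.6488, 0.0356, 0.1427]
ee_rot: [[-0.163, 0.987, 0.0], [0.987, 0.163, 0.0], [-0.0, 0.0, -1.0]]
wrist_force: [-0.3, 0.2, -1.9]
finger_gap: 0.0394
grip_force: 30.0
```

Emit:
step_arm --pt "0 0 0 -0.04 0 0 34" --pt "0 0 0 0 0 0 34"

```text
time: 16.77
position: [0.6472, 0.0356, 0.1427]
ee_rot: [[-0.163, 0.987, -0.0], [0.987, 0.163, -0.0], [-0.0, -0.0, -1.0]]
wrist_force: [0.8, 0.3, -0.8]
finger_gap: 0.0397
grip_force: 30.0
```

Emit:
step_arm --pt "0 0 0 0 0 -0.03 34" --pt "0 0 0 0 0 -0.03 34" --pt "0 0 0 0 0 -0.03 34"

```text
time: 17.02
position: [0.6474, 0.0356, 0.1399]
ee_rot: [[-0.163, 0.987, 0.0], [0.987, 0.163, -0.0], [-0.0, 0.0, -1.0]]
wrist_force: [0.5, -0.6, -2.0]
finger_gap: 0.0397
grip_force: 30.0
```

Emit:
step_arm --pt "0 0 0 0 0 -0.03 34" --pt "0 0 0 0 0 -0.03 34"

```text
time: 17.18
position: [0.6473, 0.0356, 0.138]
ee_rot: [[-0.163, 0.987, -0.0], [0.987, 0.163, -0.0], [-0.0, -0.0, -1.0]]
wrist_force: [-0.9, 0.0, -1.2]
finger_gap: 0.0397
grip_force: 30.0
```

Its underside is now 2.6 mm below the deck with no contact, so I'll go on down.

Emit:
step_arm --pt "0 0 0 0 0 -0.03 34" --pt "0 0 0 0 0 -0.03 34" --pt "0 0 0 0 0 -0.03 34"

```text
time: 17.43
position: [0.6473, 0.0356, 0.1353]
ee_rot: [[-0.163, 0.987, -0.0], [0.987, 0.163, 0.0], [0.0, -0.0, -1.0]]
wrist_force: [-0.3, -0.1, -2.0]
finger_gap: 0.0395
grip_force: 30.0
```

Emit:
step_arm --pt "0 0 0 0 0 -0.04 34" --pt "0 0 0 0 0 -0.04 34" --pt "0 0 0 0 0 -0.04 34"

```text
time: 17.68
position: [0.6473, 0.0356, 0.1317]
ee_rot: [[-0.163, 0.987, -0.0], [0.987, 0.163, 0.0], [0.0, -0.0, -1.0]]
wrist_force: [0.4, 0.2, -1.1]
finger_gap: 0.0395
grip_force: 30.0
```

Emit:
step_arm --pt "0 0 0 0 0 -0.08 34" --pt "0 0 0 0 0 -0.08 34" --pt "0 0 0 0 0 -0.08 34" --pt "0 0 0 0 0 -0.08 34" --pt "0 0 0 0 0 -0.08 34"

```text
time: 18.1
position: [0.6473, 0.0356, 0.1195]
ee_rot: [[-0.163, 0.987, -0.0], [0.987, 0.163, -0.0], [0.0, -0.0, -1.0]]
wrist_force: [0.2, 0.3, -1.3]
finger_gap: 0.0396
grip_force: 30.0
```

Emit:
step_arm --pt "0 0 0 0 0 -0.08 34" --pt "0 0 0 0 0 -0.08 34" --pt "0 0 0 0 0 -0.08 34" --pt "0 0 0 0 0 -0.08 34" --pt "0 0 0 0 0 -0.04 34"

```text
time: 18.52
position: [0.6472, 0.0356, 0.1086]
ee_rot: [[-0.163, 0.987, -0.0], [0.987, 0.163, -0.0], [0.0, -0.0, -1.0]]
wrist_force: [-0.5, 0.4, -1.8]
finger_gap: 0.0394
grip_force: 30.0
```

Emit:
step_arm --pt "0 0 0 0 0 -0.03 34" --pt "0 0 0 0 0 -0.03 34" --pt "0 0 0 0 0 0 34"

```text
time: 18.77
position: [0.6473, 0.0356, 0.107]
ee_rot: [[-0.163, 0.987, -0.0], [0.987, 0.163, -0.0], [0.0, -0.0, -1.0]]
wrist_force: [-0.5, 0.7, -0.6]
finger_gap: 0.0401
grip_force: 30.0
```

Emit:
step_arm --pt "0 0 0 0 0 -0.03 34" --pt "0 0 0 0 0 0 36" --pt "0 0 0 0 0 0 44" --pt "0 0 0 0 0 0 60" --pt "0 0 0 0 0 0 66" --pt "0 0 0 0 0 0.2 66" --pt "0 0 0 0 0 0.4 66" --pt "0 0 0 0 0 0.5 66" --pt "0 0 0 0 0 0.5 66" --pt "0 0 0 0 0 0.3 66"

```text
time: 19.6
position: [0.6484, 0.0357, 0.1662]
ee_rot: [[-0.163, 0.987, 0.003], [0.987, 0.163, 0.0], [-0.0, 0.003, -1.0]]
wrist_force: [0.5, 0.4, 0.1]
finger_gap: 0.0655
grip_force: 0.0
```

Emit:
step_arm --pt "0 0 0.935 0 0 0 0" --pt "0 0 0.935 0 0 0 0" --pt "0 0 0.935 0 0 0 0" --pt "0 0 0.935 0 0 0 0" --pt "0 0 0.935 0 0 0 0" --pt "0 0 0.935 0 0 0 0" --pt "0 0 0.935 0 0 0 0" --pt "0 0 0.935 0 0 0 0" --pt "0 0 0.935 0 0 0 0" --pt "0 0 0.935 0 0 0 0" --pt "0 0 0.935 0 0 0 0" --pt "0 0 0.935 0 0 0 0" --pt "0 0 0.935 0 0 0 0" --pt "0 0 0.935 0 0 0 0" --pt "0 0 0 0 0 0 0" --pt "0 0 0 0 0 0 0" --pt "0 0 0 0 0 0 0"

```text
time: 21.02
position: [0.6474, 0.0356, 0.1637]
ee_rot: [[-0.987, -0.159, 0.0], [-0.159, 0.987, 0.0], [-0.0, -0.0, -1.0]]
wrist_force: [-0.3, -1.2, -0.3]
finger_gap: 0.0003
grip_force: 0.0
```

Run:
```python
from h import *
f=grab('wrist','w7');g=grab('scene','s7');print(arm.observe()['position'])
a=cv2.resize(f['color'][150:300,130:430],(600,300));b=cv2.resize(g['color'][150:250,160:360],(600,300))
cv2.imwrite('pics/c7.png',np.vstack([a,b])[:,:,::-1])
```

```text
[0.64739588 0.03559843 0.16348704]
```

View pics/c7.png

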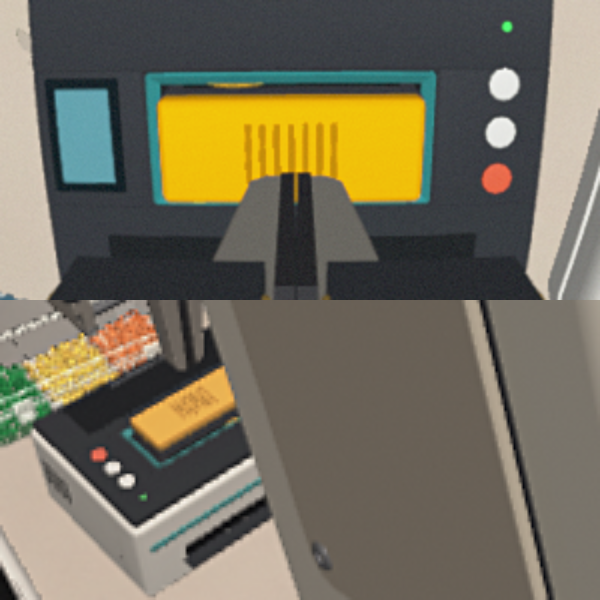

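The gold cassette sits level on the raised lift, as the white one did. Now I'll press it.

Emit:
step_arm --pt "0 0 0 0 0 -0.2 0" --pt "0 0 0 0 0 -0.3 0" --pt "0 0 0 0 0 -0.3 0" --pt "0 0 0 0 0 -0.3 0" --pt "0 0 0 0 0 -0.15 0" --pt "0 0 0 0 0 -0.08 0" --pt "0 0 0 0 0 -0.05 0" --pt "0 0 0 0 0 -0.05 0" --pt "0 0 0 0 0 -0.05 0" --pt "0 0 0 0 0 -0.05 0" --pt "0 0 0 0 0 -0.05 0"

```text
time: 22.03
position: [0.6476, 0.0356, 0.1162]
ee_rot: [[-0.987, -0.163, 0.001], [-0.163, 0.987, 0.0], [-0.001, -0.0, -1.0]]
wrist_force: [-0.1, -0.9, 3.3]
finger_gap: 0.0009
grip_force: 1.3
```

Emit:
step_arm --pt "0 0 0 0 0 -0.05 0" --pt "0 0 0 0 0 -0.05 0" --pt "0 0 0 0 0 -0.05 0"

```text
time: 22.28
position: [0.6476, 0.0356, 0.1116]
ee_rot: [[-0.987, -0.163, 0.001], [-0.163, 0.987, 0.0], [-0.001, -0.0, -1.0]]
wrist_force: [-0.8, -0.2, 4.1]
finger_gap: 0.0002
grip_force: 1.8
```

Emit:
step_arm --pt "0 0 0 0 0 -0.05 0" --pt "0 0 0 0 0 -0.05 0" --pt "0 0 0 0 0 -0.05 0" --pt "0 0 0 0 0 -0.05 0" --pt "0 0 0 0 0 -0.05 0" --pt "0 0 0 0 0 -0.05 0" --pt "0 0 0 0 0 -0.05 0"

```text
time: 22.87
position: [0.6476, 0.0356, 0.101]
ee_rot: [[-0.987, -0.163, 0.001], [-0.163, 0.987, 0.0], [-0.001, -0.0, -1.0]]
wrist_force: [0.4, 0.5, 5.3]
finger_gap: 0.0007
grip_force: 2.8
```

Emit:
step_arm --pt "0 0 0 0 0 -0.05 0" --pt "0 0 0 0 0 -0.05 0" --pt "0 0 0 0 0 -0.05 0" --pt "0 0 0 0 0 -0.05 0" --pt "0 0 0 0 0 -0.05 0"

```text
time: 23.28
position: [0.6476, 0.0356, 0.0935]
ee_rot: [[-0.987, -0.163, 0.001], [-0.163, 0.987, 0.0], [-0.001, -0.0, -1.0]]
wrist_force: [0.4, 0.5, 6.5]
finger_gap: 0.0005
grip_force: 3.1
```

Emit:
step_arm --pt "0 0 0 0 0 -0.04 0" --pt "0 0 0 0 0 -0.04 0" --pt "0 0 0 0 0 -0.03 0"

```text
time: 23.53
position: [0.6476, 0.0356, 0.0902]
ee_rot: [[-0.987, -0.163, 0.001], [-0.163, 0.987, 0.0], [-0.001, -0.0, -1.0]]
wrist_force: [-0.3, 0.3, 6.2]
finger_gap: 0.0007
grip_force: 3.1
```

Emit:
step_arm --pt "0 0 0 0 0 -0.03 0"

```text
time: 23.62
position: [0.6476, 0.0356, 0.0893]
ee_rot: [[-0.987, -0.163, 0.0], [-0.163, 0.987, 0.0], [-0.0, -0.0, -1.0]]
wrist_force: [0.3, 0.9, 6.4]
finger_gap: 0.0001
grip_force: 3.1
```

Emit:
step_arm --pt "0 0 0 0 0 -0.03 0"

```text
time: 23.7
position: [0.6477, 0.0356, 0.0886]
ee_rot: [[-0.987, -0.163, 0.001], [-0.163, 0.987, 0.0], [-0.001, -0.0, -1.0]]
wrist_force: [-0.6, 0.1, 6.5]
finger_gap: 0.0001
grip_force: 3.3
```

Emit:
step_arm --pt "0 0 0 0 0 -0.02 0"

```text
time: 23.78
position: [0.6476, 0.0356, 0.0879]
ee_rot: [[-0.987, -0.163, 0.001], [-0.163, 0.987, 0.0], [-0.001, -0.0, -1.0]]
wrist_force: [0.5, -0.7, 6.1]
finger_gap: 0.0006
grip_force: 3.3
```

Emit:
step_arm --pt "0 0 0 0 0 -0.03 0"

```text
time: 23.87
position: [0.6476, 0.0356, 0.0871]
ee_rot: [[-0.987, -0.163, 0.001], [-0.163, 0.987, 0.0], [-0.001, -0.0, -1.0]]
wrist_force: [-0.8, 0.4, 10.4]
finger_gap: 0.0005
grip_force: 5.1
```

Emit:
step_arm --pt "0 0 0 0 0 -0.02 0"

```text
time: 23.95
position: [0.6477, 0.0356, 0.0868]
ee_rot: [[-0.987, -0.163, 0.001], [-0.163, 0.987, 0.0], [-0.001, -0.0, -1.0]]
wrist_force: [-2.0, 0.3, 12.8]
finger_gap: 0.0003
grip_force: 6.4
```

Emit:
step_arm --pt "0 0 0 0 0 -0.01 0"

```text
time: 24.03
position: [0.6477, 0.0356, 0.0867]
ee_rot: [[-0.987, -0.163, 0.001], [-0.163, 0.987, 0.0], [-0.001, -0.0, -1.0]]
wrist_force: [-3.2, -0.1, 13.3]
finger_gap: 0.0005
grip_force: 6.6
```

Emit:
step_arm --pt "0 0 0 0 0 0.06 0" --pt "0 0 0 0 0 0.08 0" --pt "0 0 0 0 0 0.08 0" --pt "0 0 0 0 0 0.08 0" --pt "0 0 0 0 0 0.08 0" --pt "0 0 0 0 0 0.1 0" --pt "0 0 0 0 0 0.2 0" --pt "0 0 0 0 0 0.5 0" --pt "0 0 0 0 0 0.7 0" --pt "0 0 0 0 0 0.8 0" --pt "0 0 0 0 0 0.6 0" --pt "0 0 0 0 0 0 0" --pt "0 0 0 0 0 0 0"

```text
time: 25.12
position: [0.6474, 0.0356, 0.1848]
ee_rot: [[-0.987, -0.163, 0.001], [-0.163, 0.987, 0.0], [-0.001, -0.0, -1.0]]
wrist_force: [-0.7, -0.0, 0.4]
finger_gap: 0.0003
grip_force: 0.0
```

Run:
```python
from h import *
f=grab('wrist','w8');g=grab('scene','s8');print(arm.observe()['position'])
a=cv2.resize(f['color'][100:300,130:430],(600,400));b=cv2.resize(g['color'][150:250,160:460],(600,200))
cv2.imwrite('pics/c8.png',np.vstack([a,b])[:,:,::-1])
```

```text
[0.64632354 0.03554075 0.18292027]
```

View pics/c8.png

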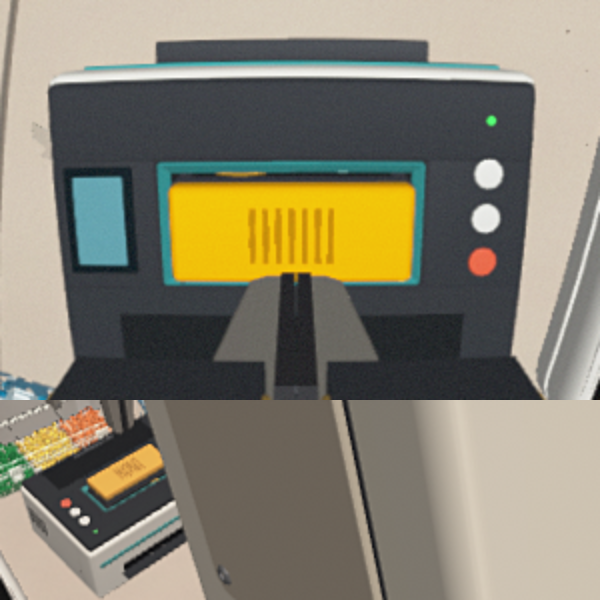

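The gold cassette came back up, so the catch did not take. I'll press again, a little deeper (under 20 N), hold briefly and let up slowly.

Emit:
step_arm --pt "0 0 0 0 0 -0.3 0" --pt "0 0 0 0 0 -0.5 0" --pt "0 0 0 0 0 -0.5 0" --pt "0 0 0 0 0 -0.4 0" --pt "0 0 0 0 0 -0.2 0" --pt "0 0 0 0 0 -0.12 0" --pt "0 0 0 0 0 -0.06 0" --pt "0 0 0 0 0 -0.05 0" --pt "0 0 0 0 0 -0.05 0"

```text
time: 25.97
position: [0.6478, 0.0356, 0.1193]
ee_rot: [[-0.987, -0.163, 0.001], [-0.163, 0.987, 0.0], [-0.001, -0.0, -1.0]]
wrist_force: [0.5, -0.2, 0.3]
finger_gap: -0.0001
grip_force: 0.0
```

Emit:
step_arm --pt "0 0 0 0 0 -0.05 0" --pt "0 0 0 0 0 -0.05 0" --pt "0 0 0 0 0 -0.05 0" --pt "0 0 0 0 0 -0.05 0" --pt "0 0 0 0 0 -0.05 0" --pt "0 0 0 0 0 -0.05 0" --pt "0 0 0 0 0 -0.05 0" --pt "0 0 0 0 0 -0.05 0" --pt "0 0 0 0 0 -0.05 0" --pt "0 0 0 0 0 -0.05 0"

```text
time: 26.8
position: [0.6477, 0.0356, 0.104]
ee_rot: [[-0.987, -0.163, 0.001], [-0.163, 0.987, 0.0], [-0.001, -0.0, -1.0]]
wrist_force: [0.2, 0.9, 5.4]
finger_gap: 0.0006
grip_force: 2.5
```

Emit:
step_arm --pt "0 0 0 0 0 -0.05 0" --pt "0 0 0 0 0 -0.05 0" --pt "0 0 0 0 0 -0.05 0" --pt "0 0 0 0 0 -0.05 0" --pt "0 0 0 0 0 -0.05 0" --pt "0 0 0 0 0 -0.05 0" --pt "0 0 0 0 0 -0.05 0" --pt "0 0 0 0 0 -0.05 0"

```text
time: 27.47
position: [0.6477, 0.0356, 0.0921]
ee_rot: [[-0.987, -0.163, 0.001], [-0.163, 0.987, 0.0], [-0.001, -0.0, -1.0]]
wrist_force: [0.8, -0.4, 6.9]
finger_gap: 0.0008
grip_force: 3.2
```

Emit:
step_arm --pt "0 0 0 0 0 -0.05 0" --pt "0 0 0 0 0 -0.05 0"

```text
time: 27.63
position: [0.6477, 0.0356, 0.0891]
ee_rot: [[-0.987, -0.163, 0.001], [-0.163, 0.987, 0.0], [-0.001, -0.0, -1.0]]
wrist_force: [0.9, -0.2, 5.7]
finger_gap: 0.0005
grip_force: 3.4
```

Emit:
step_arm --pt "0 0 0 0 0 -0.04 0"

```text
time: 27.72
position: [0.6477, 0.0356, 0.0879]
ee_rot: [[-0.987, -0.163, 0.001], [-0.163, 0.987, 0.0], [-0.001, -0.0, -1.0]]
wrist_force: [0.5, -0.1, 7.0]
finger_gap: 0.0002
grip_force: 3.5
```

Emit:
step_arm --pt "0 0 0 0 0 -0.03 0"

```text
time: 27.8
position: [0.6478, 0.0356, 0.0871]
ee_rot: [[-0.987, -0.163, 0.001], [-0.163, 0.987, 0.0], [-0.001, -0.0, -1.0]]
wrist_force: [-0.2, 0.4, 10.2]
finger_gap: 0.0005
grip_force: 5.2
```

Emit:
step_arm --pt "0 0 0 0 0 -0.02 0"

```text
time: 27.88
position: [0.6478, 0.0356, 0.0868]
ee_rot: [[-0.987, -0.163, 0.001], [-0.163, 0.987, 0.0], [-0.001, -0.0, -1.0]]
wrist_force: [-0.8, -0.4, 12.1]
finger_gap: 0.0001
grip_force: 6.3
```

Emit:
step_arm --pt "0 0 0 0 0 -0.01 0"

```text
time: 27.97
position: [0.6478, 0.0356, 0.0867]
ee_rot: [[-0.987, -0.163, 0.001], [-0.163, 0.987, 0.0], [-0.001, -0.0, -1.0]]
wrist_force: [-1.8, 0.6, 13.9]
finger_gap: 0.0001
grip_force: 6.6
```

Emit:
step_arm --pt "0 0 0 0 0 -0.015 0"

```text
time: 28.05
position: [0.6478, 0.0356, 0.0865]
ee_rot: [[-0.987, -0.163, 0.001], [-0.163, 0.987, 0.0], [-0.001, -0.0, -1.0]]
wrist_force: [-2.8, -0.1, 15.1]
finger_gap: 0.0006
grip_force: 7.7
```

Emit:
step_arm --pt "0 0 0 0 0 0 0" --pt "0 0 0 0 0 0 0"

```text
time: 28.22
position: [0.6478, 0.0356, 0.0866]
ee_rot: [[-0.987, -0.163, 0.001], [-0.163, 0.987, 0.0], [-0.001, -0.0, -1.0]]
wrist_force: [-1.5, 1.4, 13.3]
finger_gap: 0.0002
grip_force: 6.9
```

Emit:
step_arm --pt "0 0 0 0 0 0.04 0" --pt "0 0 0 0 0 0.04 0" --pt "0 0 0 0 0 0.04 0" --pt "0 0 0 0 0 0.04 0" --pt "0 0 0 0 0 0.04 0" --pt "0 0 0 0 0 0.04 0" --pt "0 0 0 0 0 0.04 0" --pt "0 0 0 0 0 0.04 0" --pt "0 0 0 0 0 0.04 0" --pt "0 0 0 0 0 0.04 0" --pt "0 0 0 0 0 0.04 0" --pt "0 0 0 0 0 0.04 0"

```text
time: 29.22
position: [0.6476, 0.0356, 0.1]
ee_rot: [[-0.987, -0.163, 0.001], [-0.163, 0.987, 0.0], [-0.0, -0.0, -1.0]]
wrist_force: [1.4, -0.4, 5.3]
finger_gap: 0.0004
grip_force: 2.2
```

The force follows the fingers up, so the lift is still free. My 1.5 mm rows may have peaked over 3 cm/s, since the first press used smaller ones. I'll let the lift right up and make a slower, smoother press.

Emit:
step_arm --pt "0 0 0 0 0 0.06 0" --pt "0 0 0 0 0 0.06 0" --pt "0 0 0 0 0 0.06 0" --pt "0 0 0 0 0 0.06 0" --pt "0 0 0 0 0 0.06 0" --pt "0 0 0 0 0 0.06 0" --pt "0 0 0 0 0 0.06 0" --pt "0 0 0 0 0 0.06 0" --pt "0 0 0 0 0 0.06 0" --pt "0 0 0 0 0 0.06 0" --pt "0 0 0 0 0 0.06 0" --pt "0 0 0 0 0 0 0" --pt "0 0 0 0 0 0 0" --pt "0 0 0 0 0 -0.03 0" --pt "0 0 0 0 0 -0.03 0" --pt "0 0 0 0 0 -0.03 0" --pt "0 0 0 0 0 -0.03 0"

```text
time: 30.63
position: [0.6472, 0.0356, 0.116]
ee_rot: [[-0.987, -0.163, -0.0], [-0.163, 0.987, -0.0], [0.0, 0.0, -1.0]]
wrist_force: [-0.8, -0.0, 2.8]
finger_gap: 0.0007
grip_force: 1.3
```

Emit:
step_arm --pt "0 0 0 0 0 -0.03 0" --pt "0 0 0 0 0 -0.03 0" --pt "0 0 0 0 0 -0.03 0" --pt "0 0 0 0 0 -0.03 0" --pt "0 0 0 0 0 -0.03 0" --pt "0 0 0 0 0 -0.03 0" --pt "0 0 0 0 0 -0.03 0" --pt "0 0 0 0 0 -0.03 0" --pt "0 0 0 0 0 -0.03 0" --pt "0 0 0 0 0 -0.03 0" --pt "0 0 0 0 0 -0.03 0" --pt "0 0 0 0 0 -0.03 0" --pt "0 0 0 0 0 -0.03 0" --pt "0 0 0 0 0 -0.03 0" --pt "0 0 0 0 0 -0.03 0" --pt "0 0 0 0 0 -0.03 0" --pt "0 0 0 0 0 -0.03 0" --pt "0 0 0 0 0 -0.03 0"

```text
time: 32.13
position: [0.6474, 0.0356, 0.0999]
ee_rot: [[-0.987, -0.163, 0.0], [-0.163, 0.987, 0.0], [-0.0, -0.0, -1.0]]
wrist_force: [-2.6, 1.2, 5.6]
finger_gap: 0.0005
grip_force: 2.8
```

Emit:
step_arm --pt "0 0 0 0 0 -0.03 0" --pt "0 0 0 0 0 -0.03 0" --pt "0 0 0 0 0 -0.03 0" --pt "0 0 0 0 0 -0.03 0" --pt "0 0 0 0 0 -0.03 0" --pt "0 0 0 0 0 -0.03 0" --pt "0 0 0 0 0 -0.03 0" --pt "0 0 0 0 0 -0.03 0" --pt "0 0 0 0 0 -0.03 0" --pt "0 0 0 0 0 -0.03 0" --pt "0 0 0 0 0 -0.03 0" --pt "0 0 0 0 0 -0.03 0"

```text
time: 33.13
position: [0.6474, 0.0356, 0.0891]
ee_rot: [[-0.987, -0.163, 0.0], [-0.163, 0.987, 0.0], [-0.0, 0.0, -1.0]]
wrist_force: [-2.5, 0.9, 7.9]
finger_gap: 0.0007
grip_force: 4.4
```

Emit:
step_arm --pt "0 0 0 0 0 -0.03 0" --pt "0 0 0 0 0 -0.03 0"

```text
time: 33.3
position: [0.6474, 0.0356, 0.0874]
ee_rot: [[-0.987, -0.163, 0.0], [-0.163, 0.987, 0.0], [-0.0, 0.0, -1.0]]
wrist_force: [-3.5, 0.6, 8.2]
finger_gap: 0.0007
grip_force: 4.0
```

Emit:
step_arm --pt "0 0 0 0 0 -0.03 0"

```text
time: 33.38
position: [0.6475, 0.0357, 0.0868]
ee_rot: [[-0.987, -0.163, 0.0], [-0.163, 0.987, 0.0], [-0.0, -0.0, -1.0]]
wrist_force: [-5.0, -0.2, 13.4]
finger_gap: 0.0002
grip_force: 6.7
```

Emit:
step_arm --pt "0 0 0 0 0 -0.01 0"

```text
time: 33.47
position: [0.6475, 0.0356, 0.0867]
ee_rot: [[-0.987, -0.163, 0.0], [-0.163, 0.987, 0.0], [-0.0, 0.0, -1.0]]
wrist_force: [-4.6, 0.6, 12.9]
finger_gap: -0.0001
grip_force: 6.6
```

Emit:
step_arm --pt "0 0 0 0 0 -0.02 0"

```text
time: 33.55
position: [0.6476, 0.0356, 0.0865]
ee_rot: [[-0.987, -0.163, 0.001], [-0.163, 0.987, 0.0], [-0.001, -0.0, -1.0]]
wrist_force: [-5.4, 0.5, 16.7]
finger_gap: 0.0005
grip_force: 8.1
```

Emit:
step_arm --pt "0 0 0 0 0 0.02 0" --pt "0 0 0 0 0 0.02 0" --pt "0 0 0 0 0 0.02 0" --pt "0 0 0 0 0 0.02 0" --pt "0 0 0 0 0 0.02 0" --pt "0 0 0 0 0 0.02 0" --pt "0 0 0 0 0 0.02 0" --pt "0 0 0 0 0 0.02 0" --pt "0 0 0 0 0 0.02 0" --pt "0 0 0 0 0 0.02 0" --pt "0 0 0 0 0 0.02 0" --pt "0 0 0 0 0 0.02 0" --pt "0 0 0 0 0 0.02 0" --pt "0 0 0 0 0 0.02 0" --pt "0 0 0 0 0 0.02 0" --pt "0 0 0 0 0 0.02 0" --pt "0 0 0 0 0 0.02 0" --pt "0 0 0 0 0 0.02 0"

```text
time: 35.05
position: [0.6474, 0.0356, 0.0963]
ee_rot: [[-0.987, -0.163, 0.0], [-0.163, 0.987, 0.0], [-0.0, 0.0, -1.0]]
wrist_force: [-3.5, 0.8, 5.3]
finger_gap: 0.0007
grip_force: 2.5
```

Emit:
step_arm --pt "0 0 0 0 0 0.03 0" --pt "0 0 0 0 0 0.03 0" --pt "0 0 0 0 0 0.03 0"

```text
time: 35.3
position: [0.6473, 0.0356, 0.099]
ee_rot: [[-0.987, -0.163, 0.0], [-0.163, 0.987, -0.0], [-0.0, -0.0, -1.0]]
wrist_force: [-1.6, -0.5, 3.9]
finger_gap: 0.0002
grip_force: 2.3
```

The lift still follows my fingers up and doesn't hold. The catch may only change once the press is actually removed, and my slow let-ups kept loading the lift past the catch level. This time I'll press the same way and then withdraw fast.

Emit:
step_arm --pt "0 0 0 0 0 0.09 0" --pt "0 0 0 0 0 0.09 0" --pt "0 0 0 0 0 0.09 0" --pt "0 0 0 0 0 0.09 0" --pt "0 0 0 0 0 0.09 0" --pt "0 0 0 0 0 0.08 0" --pt "0 0 0 0 0 0.08 0" --pt "0 0 0 0 0 0.08 0" --pt "0 0 0 0 0 0 0" --pt "0 0 0 0 0 0 0" --pt "0 0 0 0 0 -0.04 0" --pt "0 0 0 0 0 -0.04 0" --pt "0 0 0 0 0 -0.04 0" --pt "0 0 0 0 0 -0.04 0" --pt "0 0 0 0 0 -0.04 0" --pt "0 0 0 0 0 -0.04 0" --pt "0 0 0 0 0 -0.04 0" --pt "0 0 0 0 0 -0.04 0" --pt "0 0 0 0 0 -0.04 0" --pt "0 0 0 0 0 -0.04 0"

```text
time: 36.97
position: [0.6474, 0.0356, 0.1076]
ee_rot: [[-0.987, -0.163, 0.0], [-0.163, 0.987, -0.0], [-0.0, -0.0, -1.0]]
wrist_force: [-2.1, -1.0, 4.3]
finger_gap: 0.0003
grip_force: 2.1
```

Emit:
step_arm --pt "0 0 0 0 0 -0.04 0" --pt "0 0 0 0 0 -0.04 0" --pt "0 0 0 0 0 -0.04 0" --pt "0 0 0 0 0 -0.04 0" --pt "0 0 0 0 0 -0.04 0" --pt "0 0 0 0 0 -0.04 0" --pt "0 0 0 0 0 -0.04 0" --pt "0 0 0 0 0 -0.04 0" --pt "0 0 0 0 0 -0.04 0" --pt "0 0 0 0 0 -0.04 0" --pt "0 0 0 0 0 -0.04 0" --pt "0 0 0 0 0 -0.04 0" --pt "0 0 0 0 0 -0.04 0" --pt "0 0 0 0 0 -0.04 0" --pt "0 0 0 0 0 -0.03 0" --pt "0 0 0 0 0 -0.03 0"

```text
time: 38.3
position: [0.6474, 0.0356, 0.0891]
ee_rot: [[-0.987, -0.163, 0.0], [-0.163, 0.987, -0.0], [-0.0, -0.0, -1.0]]
wrist_force: [-2.4, 1.3, 8.5]
finger_gap: -0.0001
grip_force: 4.5
```

Emit:
step_arm --pt "0 0 0 0 0 -0.03 0" --pt "0 0 0 0 0 -0.03 0" --pt "0 0 0 0 0 -0.02 0"

```text
time: 38.55
position: [0.6475, 0.0356, 0.087]
ee_rot: [[-0.987, -0.163, 0.0], [-0.163, 0.987, -0.0], [-0.0, -0.0, -1.0]]
wrist_force: [-3.4, -1.1, 11.2]
finger_gap: 0.0006
grip_force: 5.5
```

Emit:
step_arm --pt "0 0 0 0 0 -0.03 0"

```text
time: 38.63
position: [0.6476, 0.0356, 0.0865]
ee_rot: [[-0.987, -0.163, 0.0], [-0.163, 0.987, 0.0], [-0.0, -0.0, -1.0]]
wrist_force: [-5.4, -0.6, 14.6]
finger_gap: 0.0
grip_force: 7.9
```

Emit:
step_arm --pt "0 0 0 0 0 1 0" --pt "0 0 0 0 0 1 0" --pt "0 0 0 0 0 0.6 0" --pt "0 0 0 0 0 0 0" --pt "0 0 0 0 0 0 0"

```text
time: 39.05
position: [0.6478, 0.0357, 0.1642]
ee_rot: [[-0.987, -0.163, 0.002], [-0.163, 0.987, 0.0], [-0.002, -0.0, -1.0]]
wrist_force: [-0.4, 0.3, -0.2]
finger_gap: 0.0004
grip_force: 0.0
```

Run:
```python
from h import *
f=grab('wrist','w9');print(arm.observe()['position'])
hsv=cv2.cvtColor(f['color'],cv2.COLOR_RGB2HSV)
for n in('w7','w8','w9'):
    f=load(n);hsv=cv2.cvtColor(f['color'],cv2.COLOR_RGB2HSV)
    m=cv2.inRange(hsv,(15,120,130),(32,255,255));m[:180]=0;m[260:]=0;m[:,:195]=0;m[:,360:]=0
    t=cv2.inRange(hsv,(80,80,60),(100,255,220));t[:170]=0;t[265:]=0;t[:,:195]=0;t[:,360:]=0
    print(n,cv2.boundingRect(m),cv2.boundingRect(t))
```

```text
[0.64695503 0.03562031 0.162898  ]
w7 (209, 192, 134, 59) (202, 185, 147, 68)
w8 (214, 186, 124, 55) (208, 180, 135, 63)
w9 (209, 191, 134, 60) (202, 184, 147, 68)
```

The gold-to-teal widths are 134/147 px, the same as before the press, so the lift is still up. My tiny creeping rows at the bottom are not the "steady 2 cm/s" press described. I'll do one continuous press at about 2 cm/s to the known depth, then let up smoothly.

Emit:
step_arm --pt "0 0 0 0 0 -0.3 0" --pt "0 0 0 0 0 -0.4 0" --pt "0 0 0 0 0 -0.4 0" --pt "0 0 0 0 0 -0.2 0" --pt "0 0 0 0 0 -0.1 0" --pt "0 0 0 0 0 -0.07 0" --pt "0 0 0 0 0 0 0" --pt "0 0 0 0 0 0 0" --pt "0 0 0 0 0 -0.057 0" --pt "0 0 0 0 0 -0.057 0" --pt "0 0 0 0 0 -0.057 0" --pt "0 0 0 0 0 -0.057 0" --pt "0 0 0 0 0 -0.057 0" --pt "0 0 0 0 0 -0.057 0" --pt "0 0 0 0 0 -0.057 0" --pt "0 0 0 0 0 -0.057 0" --pt "0 0 0 0 0 -0.057 0" --pt "0 0 0 0 0 -0.057 0" --pt "0 0 0 0 0 -0.057 0" --pt "0 0 0 0 0 -0.057 0"

```text
time: 40.77
position: [0.6478, 0.0356, 0.0993]
ee_rot: [[-0.987, -0.163, 0.001], [-0.163, 0.987, 0.0], [-0.001, -0.0, -1.0]]
wrist_force: [1.7, -0.6, 6.6]
finger_gap: 0.0005
grip_force: 3.0
```

Emit:
step_arm --pt "0 0 0 0 0 -0.057 0" --pt "0 0 0 0 0 -0.057 0" --pt "0 0 0 0 0 -0.057 0" --pt "0 0 0 0 0 -0.057 0" --pt "0 0 0 0 0 -0.057 0" --pt "0 0 0 0 0 -0.057 0" --pt "0 0 0 0 0 -0.057 0" --pt "0 0 0 0 0 -0.057 0"

```text
time: 41.43
position: [0.6479, 0.0356, 0.0862]
ee_rot: [[-0.987, -0.163, 0.001], [-0.163, 0.987, 0.0], [-0.001, -0.0, -1.0]]
wrist_force: [-2.5, -0.3, 19.4]
finger_gap: 0.0006
grip_force: 9.6
```

Emit:
step_arm --pt "0 0 0 0 0 0.06 0" --pt "0 0 0 0 0 0.06 0" --pt "0 0 0 0 0 0.06 0" --pt "0 0 0 0 0 0.06 0" --pt "0 0 0 0 0 0.06 0" --pt "0 0 0 0 0 0.06 0" --pt "0 0 0 0 0 0.06 0" --pt "0 0 0 0 0 0.06 0" --pt "0 0 0 0 0 0 0"

```text
time: 42.18
position: [0.6468, 0.0355, 0.0995]
ee_rot: [[-0.987, -0.163, -0.001], [-0.163, 0.987, -0.0], [0.001, 0.0, -1.0]]
wrist_force: [0.3, 1.1, -0.3]
finger_gap: 0.0005
grip_force: 0.0
```

No force at z = 0.0995, so the catch is holding. I'll withdraw and check both cassettes by numbers, since my picture views are used up.

Emit:
step_arm --pt "0 0 0 0 0 0.3 0" --pt "0 0 0 0 0 0.7 0" --pt "0 0 0 0 0 0.8 0" --pt "0 0 0 0 0 0.33 0" --pt "0 0 0 0 0 0 0" --pt "0 0 0 0 0 0 0"

```text
time: 42.68
position: [0.6474, 0.0356, 0.1639]
ee_rot: [[-0.987, -0.163, 0.001], [-0.163, 0.987, 0.0], [-0.001, -0.0, -1.0]]
wrist_force: [0.1, 0.3, -0.8]
finger_gap: 0.0006
grip_force: 0.0
```

Run:
```python
from h import *
grab('wrist','w10');t=grab('top','t10');s=arm.observe();print(s['position'],s['wrist_force'])
f=load('w10');hsv=cv2.cvtColor(f['color'],cv2.COLOR_RGB2HSV)
m=cv2.inRange(hsv,(15,120,130),(32,255,255));m[:180]=0;m[260:]=0;m[:,:195]=0;m[:,360:]=0
k=cv2.inRange(hsv,(80,80,60),(100,255,220));k[:170]=0;k[265:]=0;k[:,:195]=0;k[:,360:]=0
print(cv2.boundingRect(m),cv2.boundingRect(k))
p=np.argwhere(m)[:,::-1].astype(np.int32);h=cv2.convexHull(p)[:,0]
for z in(.0955,.1165): print(z,cv2.minAreaRect(np.array([onz(f,*x,z,True)[:2] for x in h],np.float32)))
c=t['color'][232:300,340:408];hs=cv2.cvtColor(c,cv2.COLOR_RGB2HSV);w=cv2.inRange(hs,(0,0,185),(180,40,255))
n,l,st,ce=cv2.connectedComponentsWithStats(w);i=1+np.argmax(st[1:,4]);print('tray white',st[i],onz(t,*(ce[i]+[340,232]),.057))
h=cv2.convexHull(np.argwhere(l==i)[:,::-1].astype(np.int32))[:,0]
print(cv2.minAreaRect(np.array([onz(t,x+340,y+232,.057)[:2] for x,y in h],np.float32)))
```

```text
[0.64647263 0.03556336 0.16245322] [0.24150566 0.26007191 0.67103857]
(214, 192, 124, 50) (202, 185, 147, 68)
0.0955 ((0.6469671726226807, 0.03430633991956711), (0.03920503333210945, 0.09442756325006485), 9.365580558776855)
0.1165 ((0.6407225728034973, 0.03342016786336899), (0.03573474660515785, 0.08606927841901779), 9.365589141845703)
tray white [11 37 27  9 62] [ 0.41537534 -0.23291592  0.057     ]
((0.4130988121032715, -0.23943890631198883), (0.0599178783595562, 0.01165816094726324), 73.70808410644531)
```

The gold top measures 39 x 94 mm at z = 0.0955, so it is held down and centred. The tray mask was too strict, so I'll redo it on the saved image.

Run:
```python
from h import *
t=load('t10')
c=t['color'][232:300,340:408];hs=cv2.cvtColor(c,cv2.COLOR_RGB2HSV)
for v in(150,165):
    w=cv2.morphologyEx(cv2.inRange(hs,(0,0,v),(180,45,255)),3,np.ones((5,5)))
    n,l,st,ce=cv2.connectedComponentsWithStats(w);i=1+np.argmax(st[1:,4])
    h=cv2.convexHull(np.argwhere(l==i)[:,::-1].astype(np.int32))[:,0]
    print(v,st[i],cv2.minAreaRect(np.array([onz(t,x+340,y+232,.057)[:2] for x,y in h],np.float32)))
a=load('top0')['color'].astype(int);b=t['color'].astype(int);d=abs(a-b).sum(2)
for n,(u,v) in dict(ball=(428,288),tape=(157,282),cone=(356,172)).items(): print(n,d[v-14:v+14,u-14:u+14].mean().round(1))
```

```text
150 [ 10  28  42  21 652] ((0.42582228779792786, -0.2552225589752197), (0.09286044538021088, 0.036504894495010376), 84.32958221435547)
165 [ 10  28  41  21 620] ((0.4258480370044708, -0.25493139028549194), (0.091246597468853, 0.035375770181417465), 84.32976531982422)
ball 19.1
tape 102.4
cone 20.6
```

Run:
```python
from h import *
for n in('top0','t10'):
    t=load(n);c=t['color'][262:302,135:185];m=cv2.inRange(cv2.cvtColor(c,cv2.COLOR_RGB2HSV),(12,90,100),(32,255,255))
    p=np.argwhere(m)[:,::-1]+[135,262];print(n,len(p),p.mean(0) if len(p) else c.reshape(-1,3).mean(0))
f=load('w5');m=cv2.inRange(cv2.cvtColor(f['color'],cv2.COLOR_RGB2HSV),(12,120,120),(32,255,255));m[45:]=0;m[:,:160]=0;m[:,220:]=0
x,y,w,h=cv2.boundingRect(m);print((x,y,w,h),onz(f,x+w/2,y+h/2,.015,True)); t=load('top0');print(onz(t,157,282,.015))
```

```text
top0 121 [156.8677686  281.73553719]
t10 0 [118.577  115.7085 111.7595]
(170, 0, 44, 40) [0.38949573 0.23780255 0.015     ]
[0.38569131 0.24137828 0.015     ]
```

Run:
```python
from h import *
for n in('w1','w2','w10'):
    f=load(n);m=cv2.inRange(cv2.cvtColor(f['color'],cv2.COLOR_RGB2HSV),(12,120,120),(32,255,255));m[40:]=0;m[:,:460]=0;m[:,525:]=0
    r=cv2.boundingRect(m);print(n,r,onz(f,r[0]+r[2]/2,r[1]+r[3]/2,.0075,True))
```

```text
w1 (479, 0, 34, 24) [0.39206815 0.2432449  0.0075    ]
w2 (478, 0, 33, 24) [0.39230614 0.24306392 0.0075    ]
w10 (472, 0, 50, 26) [0.38483621 0.25644824 0.0075    ]
```

The tape roll is where it was; the arm just hides it in the top view. The white cassette stands near the tray's centre, its top showing the right size for standing upright. Handing in.

```bash
python3 -c "
from plant import arm
print(arm.job_done())"
```

```text
the job is handed in; nothing more can be done
None
```

I've handed the job in: by my last measurements the gold-topped cassette is held down in the bay and the empty white-topped one stands upright in the tray. It took five presses to make the catch hold, the highest force I read was 19.4 N, and I saw no sign that the cone, ball or tape roll had moved.

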